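# Move a row of digests beside their uncut controls

### The arm

A 6-joint arm with a two-finger parallel gripper is mounted at the origin on a cart in front of the work surface, level with it; the furniture and walls round the work are solid. World frame = base frame: x ahead of the robot, y to its left, z up, the work surface at z = 0. Lengths are in m, angles in rad, forces in N, time in s.
With the tool pointing down it reaches from about 0.35 to 0.85 m from the base axis. Payload 8.1 kg.
Tool frame: the origin (TCP) lies at the very end of the fingers, on their centre line; the grasp point (between the pads) lies grasp_offset behind it (grasp_offset is the distance from the TCP to the grasp point, in m); y points along the fingers, x is the direction in which the jaws open and shut, and the axes are right-handed (so a half turn about y gives the same grasp; the last joint's range is limited). The gripper opens to 93 mm and grips with 3 to 60 N. Pads are 15 mm wide; open, the fingers measure 128 mm over their backs; the gripper's body (75 mm by 188 mm) begins 65 mm behind the grasp point.
Start: joints at [1.066, 0.13, 1.488, -0, 1.523, -0.085], TCP at [0.245, 0.548, 0.219] pointing down, gripper open.
Joint ranges: [-2.96, 2.96], [-0.89, 2.26], [0.02, 2.5], [-1.34, 4.48], [0, 2.73], [-2.66, 2.66]. Speed limits (rad/s): [2.39, 2.39, 2.79, 3.14, 3.14, 3.14].

### API

Orientations are given as a 3x3 rotation matrix whose columns are the frame's x, y, z axes.
In Python, from workcell import sense, snapshot, job_done, look_for, silhouettes, pinpoint, grasp_offset gives the robot as it stands.
- The arm moves only by the tool carry_out, never from a script. Its argument "increments" is a list of rows, each an object of numbers: "fingers": the gripper command: -1 is fully open, 1 is shut, values between are in proportion; "x", "y", "z": the shift along the tool's x, y, z in mm; "ax", "ay", "az": the turn, a rotation vector about the tool's x, y, z in degrees. A call has 1 to 20 rows; each row shifts and turns the commanded pose from where the row before left it, along the tool's axes as they then stand; what a row does not reach is not made up. A row lasts 1/10 s, in which the tool goes at most 50 mm and 8.59 degrees, less where a joint would pass 70% of its speed; a pose out of reach is approached as far as the arm can. A call with a gripper value outside its range is refused whole. The fingers move at their own pace and stop on an object; the grip force is fixed at half the most. Time passes only in rows, so rows that do not move let the fingers close. It gives the time, the measured TCP pose, the force and the opening at its end, in the units of the state.
- sense(): the state, without advancing time (a new reading comes with each control period).
- snapshot(name): name is "scene" or "top"; returns a dict with "pixels" (384x512x3 uint8, blue, green, red), "fx", "fy", "cx", "cy" (pixels), "cam_to_world" (4x4, takes a point from camera to world coordinates). Camera axes: x right, y down, z forward; pixel columns grow to the right and rows downward; lengths in m; the calibration is good to about 2 mm. A picture is of the moment at which its call begins. There is no depth.
- job_done(): hands the job in, once; it reports no verdict.
Trained networks look in the newest picture that a camera, given by its name, has taken for a name from the list of things; names that differ only in an ending like _2 or _b are one class to them, and where a whole thing is asked for, a point or a joint stands for the part that bears it (a point fixed in the world has none). Each returns a list of dicts, best first, with "p" (0 to 1); they miss things now and then, are a little off and sometimes report something else, mostly with a low value. They report only what shows in the picture. A call takes as long as a camera call.
- look_for(label, camera): "point" ([column, row] in pixels, amid what is visible of it).
- silhouettes(label, camera): "region" (384x512 bool, what is visible of it) and "point" ([column, row] in pixels, amid what is visible of it).
- pinpoint(label, camera): "point" ([column, row] in pixels: a listed point, or the origin of a listed thing).
The state is a dict: "time_s": time; "joint_positions": joint angles; "joint_velocities": joint speeds; "effort": joint torques, N m; "position": TCP position; "tool_rot": TCP orientation; "ft_force": force on the tool from outside, world axes, zero at the start; "ft_torque": the same for the moment, N m; "opening": finger opening in m.
Only numpy, scipy, OpenCV 4.12 (cv2) and the standard library are available. Lean on these libraries where they do the work, as an engineer would, in place of code of your own. Each camera call takes 0.05 s, during which the arm holds its last target.

### The job

The four digests in the dry bath are finished: move them into the empty row of the violet rack, in the same order as the uncut controls that already stand there, so that each digest is right next to the control with the same cap colour and the pairs can be loaded into neighbouring gel lanes. Seat every tube upright on the bottom of its well and let go. Leave the controls in their wells, tip no tube over, and leave the timer and the red gel comb where they lie.

Things in the scene. Friction and masses are not known exactly. Their poses are not given: they have to be found in the camera images.
- digest_orange: 2 ml screw-cap tube, 44 mm tall, 10 to 20 g, white body 12 mm wide, orange cap 12.8 mm wide (top 10 mm); origin at the centre of its foot, z up, its yaw is random. A finished digest: stands in the dry bath's row of wells nearer the panel, in any order, foot 22 mm above the bench, upper 20 mm free above the block.
- digest_green: 2 ml screw-cap tube, 44 mm tall, 10 to 20 g, white body 12 mm wide, green cap 12.8 mm wide (top 10 mm); origin at the centre of its foot, z up, its yaw is random. A finished digest: stands in the dry bath's row of wells nearer the panel, in any order, foot 22 mm above the bench, upper 20 mm free above the block.
- digest_blue: 2 ml screw-cap tube, 44 mm tall, 10 to 20 g, white body 12 mm wide, blue cap 12.8 mm wide (top 10 mm); origin at the centre of its foot, z up, its yaw is random. A finished digest: stands in the dry bath's row of wells nearer the panel, in any order, foot 22 mm above the bench, upper 20 mm free above the block.
- digest_white: 2 ml screw-cap tube, 44 mm tall, 10 to 20 g, white body 12 mm wide, white cap 12.8 mm wide (top 10 mm); origin at the centre of its foot, z up, its yaw is random. A finished digest: stands in the dry bath's row of wells nearer the panel, in any order, foot 22 mm above the bench, upper 20 mm free above the block.
- control_orange: 2 ml screw-cap tube, 44 mm tall, 10 to 20 g, white body 12 mm wide, orange cap 12.8 mm wide (top 10 mm); origin at the centre of its foot, z up, its yaw is random. Uncut control of the orange digest: stands in the violet rack's far row, any order, foot 22 mm above the bench, upper 20 mm free above the deck.
- control_green: 2 ml screw-cap tube, 44 mm tall, 10 to 20 g, white body 12 mm wide, green cap 12.8 mm wide (top 10 mm); origin at the centre of its foot, z up, its yaw is random. Uncut control of the green digest: stands in the violet rack's far row, any order, foot 22 mm above the bench, upper 20 mm free above the deck.
- control_blue: 2 ml screw-cap tube, 44 mm tall, 10 to 20 g, white body 12 mm wide, blue cap 12.8 mm wide (top 10 mm); origin at the centre of its foot, z up, its yaw is random. Uncut control of the blue digest: stands in the violet rack's far row, any order, foot 22 mm above the bench, upper 20 mm free above the deck.
- control_white: 2 ml screw-cap tube, 44 mm tall, 10 to 20 g, white body 12 mm wide, white cap 12.8 mm wide (top 10 mm); origin at the centre of its foot, z up, its yaw is random. Uncut control of the white digest: stands in the violet rack's far row, any order, foot 22 mm above the bench, upper 20 mm free above the deck.
- rack: Fixed violet rack, 94 x 160 mm, deck 46 mm high. Origin under its centre, z up, y along its two rows of wells: x = -22 mm (empty) and +22 mm (controls), both at y = -54, -18, 18, 54 mm; so an empty well lies 44 mm in -x of each control. Well: funnel 27 mm wide at the deck, narrowing over 6 mm to a 15 mm bore, flat floor 22 mm above the bench.
- dry_bath: Fixed dry bath: dark grey metal block in a light grey housing with a dark panel at its front, 141 x 175 mm, block top 46 mm high, housing lower. Origin under the block's centre, z up, y along its rows, panel on the -x side. Wells 15 mm wide, 24 mm deep, at x = -22 mm (digests) and +22 mm (empty), y = -54, -18, 18, 54 mm.
- timer: White kitchen-style lab timer with blue and red buttons, 68 x 64 x 19 mm, lying loose on the bench; bystander, origin at the centre of its underside.
- comb_red: Red gel comb, 40 x 80 x 9 mm, lying loose on the bench beyond the work; bystander, origin under its centre.

How it is judged:
By the outcome, as a careful person would: the job done as asked, in the order asked, and still so for the second after the job is handed in, with the robot touching nothing.
It also fails if it takes over 112 s, if anything falls off the work surface, if the arm or the gripper's body presses on something with over 40 N, if the wrist force passes 120 N, or if a joint passes its speed limit or range.

## Working session

There is one attempt and no reset: what is moved stays moved. The work goes in short steps, Python scripts to look and compute and a tool call to move; the robot and the scene stay as the last step left them, time stands still between calls to the robot, and variables do not carry over. Pictures are saved under pics/ and viewed, and the job is handed in when it is done.

Besides the shell and the picture viewer there is one more tool, called after "Emit:" by a JSON object that holds its "op" and its "data", one argument or row to a line. carry_out: Moves the arm, as the interface text tells. Its arguments: {"type":"object","properties":{"increments":{"type":"array","items":{"type":"object","properties":{"fingers":{"type":"number"},"x":{"type":"number"},"y":{"type":"number"},"z":{"type":"number"},"ax":{"type":"number"},"ay":{"type":"number"},"az":{"type":"number"}}}}},"required":["increments"]}

```bash
ls; mkdir -p pics; python3 - <<'E'
from workcell import *
import cv2,numpy as np
s=sense();print({k:np.round(v,4).tolist() for k,v in s.items()},grasp_offset)
for n in("scene","top"):
    d=snapshot(n);cv2.imwrite(f"pics/{n}0.png",d["pixels"]);print(n,d["fx"],d["fy"],d["cx"],d["cy"],np.round(d["cam_to_world"],4).tolist())
E
```

```text
pics
{'time_s': 0.0, 'joint_positions': [1.0656, 0.1312, 1.4893, -0.0, 1.523, -0.0854], 'joint_velocities': [0.001, -0.0008, -0.0004, -0.0013, 0.0001, 0.0013], 'effort': [-0.0001, -55.9851, -49.1757, 0.0768, 0.0359, -0.0002], 'position': [0.2442, 0.5474, 0.2176], 'tool_rot': [[0.4075, -0.0009, -0.9132], [0.9132, -0.0016, 0.4075], [-0.0018, -1.0, 0.0001]], 'ft_force': [-0.5319, -0.1645, 1.1643], 'ft_torque': [0.0263, 0.0218, 0.0546], 'opening': 0.0928} 0.0188
scene 486.55599485549817 486.55599485549817 257.61457073126803 188.36618710405918 [[0.4345, -0.5487, 0.7142, -0.0684], [-0.9007, -0.2662, 0.3434, -0.4264], [0.0017, -0.7925, -0.6099, 0.6011], [0.0, 0.0, 0.0, 1.0]]
top 416.46472802809103 416.46472802809103 256.6265987112956 193.11488512785462 [[0.017, -0.9976, 0.0668, 0.522], [-0.9998, -0.0178, -0.0119, -0.1177], [0.013, -0.0666, -0.9977, 0.9053], [0.0, 0.0, 0.0, 1.0]]
```

View pics/scene0.png

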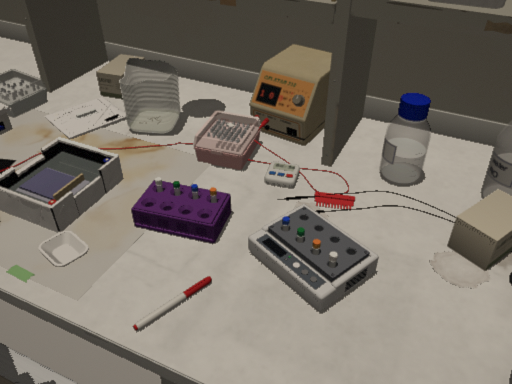

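View pics/top0.png

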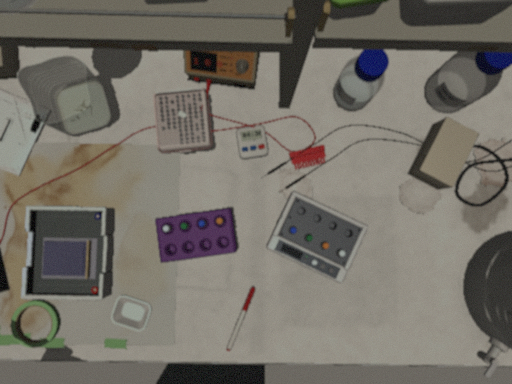

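```bash
cat > h.py <<'E'
from workcell import *
import cv2,numpy as np
C=["orange","green","blue","white"]
def ray(d,px,z):
    T=np.array(d["cam_to_world"]);v=T[:3,:3]@np.array([(px[0]-d["cx"])/d["fx"],(px[1]-d["cy"])/d["fy"],1]);o=T[:3,3]
    return o+v*(z-o[2])/v[2]
def proj(d,p):
    T=np.array(d["cam_to_world"]);q=T[:3,:3].T@(np.array(p)-T[:3,3])
    return np.array([d["fx"]*q[0]/q[2]+d["cx"],d["fy"]*q[1]/q[2]+d["cy"]])
E
python3 - <<'E'
from h import *
for cam in("top","scene"):
    d=snapshot(cam)
    for l in [a+c for a in("digest_","control_") for c in C]:
        for r in pinpoint(l,cam)[:2]: print(cam,l,"pin",np.round(r["point"],1),round(r["p"],2),np.round(ray(d,r["point"],.022),4))
        for r in look_for(l,cam)[:2]: print(cam,l,"look",np.round(r["point"],1),round(r["p"],2),np.round(ray(d,r["point"],.066),4))
    for l in("rack","dry_bath","timer","comb_red"):
        for r in pinpoint(l,cam)[:2]: print(cam,l,np.round(r["point"],1),round(r["p"],2),np.round(ray(d,r["point"],0),4))
E
```

```text
top digest_orange pin [320.3 243. ] 0.55 [ 0.4779 -0.2645  0.022 ]
top digest_orange look [323.  243.7] 0.51 [ 0.4788 -0.2627  0.066 ]
top digest_green pin [308.2 235.5] 0.55 [ 0.4933 -0.2388  0.022 ]
top digest_green look [314.4 236.9] 0.43 [ 0.4921 -0.2453  0.066 ]
top digest_blue pin [293.4 228.3] 0.6 [ 0.5079 -0.2073  0.022 ]
top digest_white pin [335.1 251. ] 0.49 [ 0.4616 -0.296   0.022 ]
top control_orange pin [291.1 227.7] 0.48 [ 0.5091 -0.2024  0.022 ]
top control_orange pin [220.5 223.7] 0.43 [ 0.515  -0.0529  0.022 ]
top control_green pin [188.4 227.2] 0.46 [0.5065 0.0145 0.022 ]
top control_blue pin [203.3 221.6] 0.51 [ 0.5188 -0.0166  0.022 ]
top control_blue look [308.4 157.3] 0.5 [ 0.6531 -0.2318  0.066 ]
top control_white pin [168.9 226.5] 0.49 [0.5073 0.0556 0.022 ]
top control_white pin [309.2 157.3] 0.39 [ 0.66   -0.2395  0.022 ]
top control_white look [185. 228.] 0.64 [0.5056 0.0147 0.066 ]
top rack [200.6 234.1] 0.71 [ 0.4917 -0.0089  0.    ]
top dry_bath [318.9 233. ] 0.64 [ 0.4983 -0.265   0.    ]
top dry_bath [200.1 221.3] 0.19 [ 0.5193 -0.0071  0.    ]
top ti
[... 864 characters left out ...]
ene control_orange look [334.1 258.2] 0.38 [ 0.4521 -0.3054  0.066 ]
scene control_green pin [179.8 200.2] 0.4 [0.5123 0.016  0.022 ]
scene control_green look [174.7 187.1] 0.49 [0.496  0.0113 0.066 ]
scene control_blue pin [193.5 206.1] 0.52 [ 0.5087 -0.0165  0.022 ]
scene control_white pin [162.6 197.6] 0.61 [0.5047 0.0498 0.022 ]
scene control_white look [158.5 182.8] 0.62 [0.494  0.0452 0.066 ]
scene control_white look [299.8 235.7] 0.27 [ 0.4757 -0.2399  0.066 ]
scene rack [181.8 216.8] 0.6 [0.4941 0.0022 0.    ]
scene dry_bath [313.4 257.4] 0.76 [ 0.5026 -0.258   0.    ]
scene timer [283.1 177. ] 0.75 [ 0.6937 -0.119   0.    ]
scene comb_red [333.2 205.1] 0.96 [ 0.6514 -0.243   0.    ]
```

View enlarged.

```bash
python3 - <<'E'
from h import *
for cam,b in(("top",(150,185,372,285)),("scene",(130,170,385,305))):
    d=snapshot(cam)["pixels"];x0,y0,x1,y1=b
    c=cv2.resize(d[y0:y1,x0:x1],None,fx=3.1,fy=3.1,interpolation=cv2.INTER_CUBIC);cv2.imwrite(f"pics/{cam}z.png",c)
    hsv=cv2.cvtColor(d,cv2.COLOR_BGR2HSV)
    for n,(lo,hi) in dict(orange=((5,150,120),(18,255,255)),green=((50,120,50),(80,255,255)),blue=((105,150,100),(122,255,255)),white=((0,0,150),(180,60,255))).items():
        m=np.zeros(d.shape[:2],np.uint8);m[y0:y1,x0:x1]=cv2.inRange(hsv,lo,hi)[y0:y1,x0:x1]
        k,l,st,ce=cv2.connectedComponentsWithStats(m)
        print(cam,n,[(st[i,4].item(),np.round(ce[i],1).tolist()) for i in range(1,k) if 8<st[i,4]<250])
E
```

```text
top orange [(21, [218.9, 220.4]), (19, [325.3, 245.4])]
top green [(22, [183.7, 225.6]), (21, [309.0, 237.0])]
top blue [(23, [201.2, 223.0]), (21, [293.0, 230.0])]
top white [(23, [241.7, 190.8]), (119, [272.2, 195.2]), (26, [292.5, 188.6]), (38, [318.3, 189.8]), (82, [337.4, 188.8]), (13, [368.1, 186.2]), (15, [349.3, 189.9]), (9, [181.2, 191.9]), (9, [238.3, 209.9]), (9, [275.7, 215.1]), (20, [238.8, 222.4]), (21, [278.4, 226.7]), (10, [165.2, 228.0]), (23, [242.8, 233.0]), (63, [273.0, 242.5]), (9, [241.2, 243.6]), (25, [237.8, 258.2]), (10, [341.8, 253.0]), (155, [271.7, 267.8]), (226, [206.4, 264.3]), (10, [348.6, 262.6]), (9, [218.1, 267.0]), (12, [237.7, 265.8]), (37, [340.7, 274.8]), (17, [233.9, 275.2]), (23, [239.0, 277.7]), (45, [189.6, 281.0]), (18, [214.4, 281.7])]
scene orange [(16, [212.5, 189.1]), (32, [316.3, 241.2])]
scene green [(13, [175.8, 182.8]), (30, [300.4, 230.2])]
scene blue [(14, [193.9, 185.9]), (21, [285.6, 218.4])]
scene white [(29, [333.2, 253.9]), (23, [295.9, 264.5])]
```

View pics/topz.png

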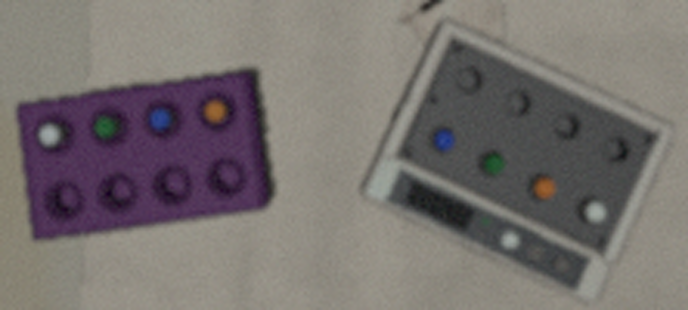

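View pics/scenez.png

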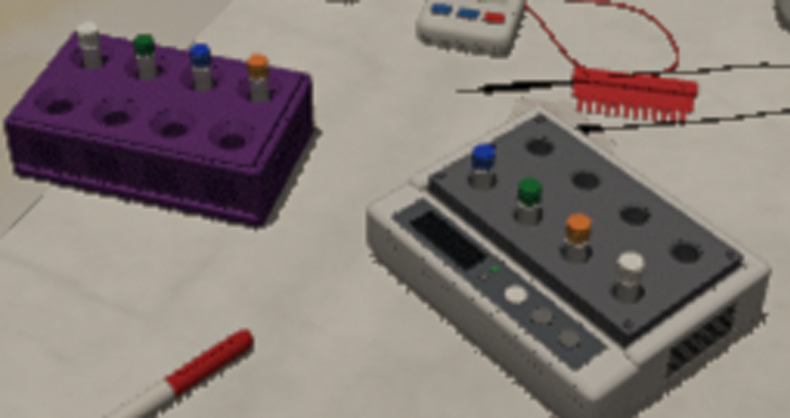

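```bash
cat >> h.py <<'E'
from scipy.optimize import least_squares
YS=[.054,.018,-.018,-.054]
def capcent(d,xy,z0=.056,z1=.066,r=.0064):
    a=np.linspace(0,2*np.pi,32,endpoint=False)
    P=[proj(d,[xy[0]+r*np.cos(t),xy[1]+r*np.sin(t),z]) for t in a for z in(z0,z1)]
    h=cv2.convexHull(np.array(P,np.float32));m=cv2.moments(h);return np.array([m["m10"],m["m01"]])/m["m00"]
def capmeas(d,color,guess,rad=8):
    """weighted chroma centroid near guess px"""
    p=d["pixels"].astype(float);b,g,r=p[...,0],p[...,1],p[...,2]
    w={"orange":r-b-25,"green":g-np.maximum(r,b)-8,"blue":b-np.maximum(g,r)-25,"white":np.minimum(np.minimum(r,g),b)-135}[color].clip(0,60)
    yy,xx=np.mgrid[:p.shape[0],:p.shape[1]];g0=np.array(guess)
    for _ in range(6):
        m=w*(np.hypot(xx-g0[0],yy-g0[1])<rad)
        if m.sum()<200: return None
        g0=np.array([(m*xx).sum(),(m*yy).sum()])/m.sum()
    return g0
def well(f,x,y): c,s=np.cos(f[2]),np.sin(f[2]); return np.array([f[0]+c*x-s*y,f[1]+s*x+c*y])
E
python3 - <<'E'
from h import *
D={c:snapshot(c) for c in("top","scene")}
G={"top":{"bath":dict(blue=(293,230),green=(309,237),orange=(325,245),white=(342,253)),"rack":dict(white=(166,228),green=(184,226),blue=(201,223),orange=(219,220))},
"scene":{"bath":dict(blue=(286,219),green=(300,231),orange=(316,241),white=(333,254)),"rack":dict(white=(158.5,180.5),green=(176,184),blue=(194,187),orange=(212.5,190))}}
x={"bath":-.022,"rack":.022}
for f in("bath","rack"):
    for cams in(("top",),("scene",),("top","scene")):
        M=[(c,YS[i],capmeas(D[c],k,G[c][f][k],7),k) for c in cams for i,k in enumerate(G[c][f])]
        M=[m for m in M if m[2] is not None]
        fun=lambda q:np.concatenate([capcent(D[c],well(q,x[f],y))-m for c,y,m,k in M])
        r=least_squares(fun,[.5,-.2 if f=="bath" else 0,0],loss="soft_l1")
        print(f,cams,np.round(r.x,4),np.degrees(r.x[2]).round(2))
        for m,e in zip(M,r.fun.reshape(-1,2)): print("  ",m[0],m[3],m[2].round(1),e.round(2))
E
```

```text
bath ('top',) [ 0.5122 -0.2531 -0.001 ] -0.06
   top blue [292.9 229.8] [-1.7   7.57]
   top green [309.  237.5] [0.05 0.16]
   top orange [325.2 245.2] [ 1.57 -7.26]
bath ('scene',) [ 0.5066 -0.2516 -0.0116] -0.67
   scene blue [285.7 218.5] [-7.87  8.12]
   scene green [300.4 230.1] [-2.42  3.15]
   scene orange [316.3 242.3] [ 2.56 -2.21]
   scene white [333.2 253.7] [ 7.12 -6.53]
bath ('top', 'scene') [ 0.5118 -0.253  -0.0285] -1.64
   top blue [292.9 229.8] [-2.07  7.  ]
   top green [309.  237.5] [-0.33  0.09]
   top orange [325.2 245.2] [ 1.18 -6.83]
   scene blue [285.7 218.5] [-5.85  6.07]
   scene green [300.4 230.1] [-0.61  1.26]
   scene orange [316.3 242.3] [ 4.16 -3.93]
   scene white [333.2 253.7] [ 8.54 -8.06]
rack ('top',) [ 0.4915 -0.0024  0.1543] 8.84
   top green [183.5 225.6] [-0.05 -0.11]
   top blue [201. 223.] [0.15 0.01]
   top orange [219.  220.5] [-0.11  0.13]
rack ('scene',) [0.4974 0.0056 0.0007] 0.04
   scene white [159.  176.8] [ 1.24 -1.15]
   scene green [175.9 183. ] [ 0.52 -2.4 ]
   scene blue [193.9 185.7] [-0.9   0.01]
   scene orange [212.6 190. ] [-2.59  1.01]
rack ('top', 'scene') [0.494  0.0008 0.0594] 3.41
   top green [183.5 225.6] [-0.64 -2.31]
   top blue [201. 223.] [-0.31 -0.49]
   top orange [219.  220.5] [-0.43  1.31]
   scene white [159.  176.8] [0.82 1.22]
   scene green [175.9 183. ] [ 0.8  -0.59]
   scene blue [193.9 185.7] [0.05 1.22]
   scene orange [212.6 190. ] [-1.01  1.6 ]
```

```bash
cat > fit.py <<'E'
from h import *
D={c:snapshot(c) for c in("top","scene")}
G={"top":{"bath":dict(blue=(293,230),green=(309,237),orange=(325,245),white=(342,253)),"rack":dict(white=(165.5,228),green=(184,226),blue=(201,223),orange=(219,220))},
"scene":{"bath":dict(blue=(286,219),green=(300,231),orange=(316,241),white=(333,254)),"rack":dict(white=(158.5,180.5),green=(176,184),blue=(194,187),orange=(212.5,190))}}
x={"bath":-.022,"rack":.022}
for f in("bath","rack"):
    for cams in(("top",),("scene",),("top","scene")):
        M=[(c,YS[i],capmeas(D[c],k,G[c][f][k],7 if k!="white" else 4.5),k) for c in cams for i,k in enumerate(G[c][f])]
        M=[m for m in M if m[2] is not None]
        fun=lambda q:np.concatenate([capcent(D[c],well(q,x[f],y))-m for c,y,m,k in M])
        r=least_squares(fun,[.5,-.2 if f=="bath" else 0,-.3 if f=="bath" else .1],loss="soft_l1",diff_step=1e-3,x_scale=[.01,.01,.1])
        print(f,cams,np.round(r.x,4),np.degrees(r.x[2]).round(2))
        for m,e in zip(M,r.fun.reshape(-1,2)): print("  ",m[0],m[3],m[2].round(1),e.round(2))
    print("src/dst",[well(r.x,-.022,y).round(4).tolist() for y in YS])
E
python3 fit.py
```

```text
bath ('top',) [ 0.5031 -0.2607 -0.4277] -24.5
   top blue [292.9 229.8] [0.05 0.03]
   top green [309.1 237.5] [0. 0.]
   top orange [325.2 245.2] [-0.06 -0.03]
bath ('scene',) [ 0.5067 -0.2596 -0.4198] -24.05
   scene blue [285.7 218.5] [-0.09  0.38]
   scene green [300.4 230.1] [ 0.15 -0.12]
   scene orange [316.3 242.3] [ 0.1  -0.65]
   scene white [333.2 253.7] [-0.15  0.34]
bath ('top', 'scene') [ 0.505  -0.2601 -0.4139] -23.71
   top blue [292.9 229.8] [-0.24 -0.53]
   top green [309.1 237.5] [-0.19 -0.78]
   top orange [325.2 245.2] [-0.15 -1.03]
   scene blue [285.7 218.5] [-0.33  1.19]
   scene green [300.4 230.1] [0.03 0.67]
   scene orange [316.3 242.3] [0.1  0.13]
   scene white [333.2 253.7] [-0.02  1.11]
src/dst [[0.5066, -0.2018], [0.4921, -0.2348], [0.4776, -0.2677], [0.4632, -0.3007]]
rack ('top',) [ 0.4914 -0.0027  0.1628] 9.33
   top green [183.5 225.6] [-0.02  0.  ]
   top blue [201.  223.1] [ 0.16 -0.02]
   top orange [219.  220.4] [-0.13  0.02]
rack ('scene',) [0.4953 0.0008 0.1336] 7.66
   scene white [157.9 177.6] [0.49 1.08]
   scene green [175.9 183. ] [ 0.09 -0.73]
   scene blue [193.9 185.7] [-0.03  0.21]
   scene orange [212.6 190. ] [-0.55 -0.27]
rack ('top', 'scene') [ 0.4927 -0.0014  0.1439] 8.24
   top green [183.5 225.6] [-0.45 -0.86]
   top blue [201.  223.1] [-0.23 -0.55]
   top orange [219.  220.4] [-0.48 -0.17]
   scene white [157.9 177.6] [0.39 2.27]
   scene green [175.9 183. ] [0.13 0.37]
   scene blue [193.9 185.7] [0.14 1.23]
   scene orange [212.6 190. ] [-0.24  0.65]
src/dst [[0.4632, 0.0489], [0.4683, 0.0133], [0.4735, -0.0223], [0.4787, -0.058]]
```

```bash
python3 - <<'E'
from h import *
from scipy.optimize import minimize
D={c:snapshot(c) for c in("top","scene")}
S={}
for c in D:
    r=silhouettes("rack",c);m=r[0]["region"];print(c,r[0]["p"],m.sum())
    # violet color mask too
    hsv=cv2.cvtColor(D[c]["pixels"],cv2.COLOR_BGR2HSV)
    k=cv2.dilate(m.astype(np.uint8),np.ones((9,9)))
    v=(cv2.inRange(hsv,(125,60,15),(165,255,255))>0)&(k>0)
    v=cv2.morphologyEx(v.astype(np.uint8),cv2.MORPH_CLOSE,np.ones((9,9)));print(v.sum())
    S[c]=v
def mask(d,q,s=4):
    P=[proj(d,[*well(q,a,b),z]) for a in(-.047,.047) for b in(-.08,.08) for z in(0,.046)]
    h=cv2.convexHull(np.array(P,np.float32)).reshape(-1,2)
    im=np.zeros((384*s,512*s),np.uint8);cv2.fillPoly(im,[np.round(((h+.5)*s-.5)*16).astype(np.int32)],255,shift=4)
    return cv2.resize(im,(512,384),interpolation=cv2.INTER_AREA)/255.
for cams in(("top",),("scene",),("top","scene")):
    f=lambda q:sum(np.abs(mask(D[c],q)-S[c]).sum() for c in cams)
    r=minimize(f,[.4925,-.001,.15],method="Nelder-Mead",options=dict(initial_simplex=[[.4925,-.001,.15],[.497,-.001,.15],[.4925,.003,.15],[.4925,-.001,.1]],xatol=1e-4))
    print(cams,r.x.round(4),r.fun)
E
```

```text
top 0.77 3535
3312
scene 0.67 4253
4367
('top',) [ 0.4927 -0.0055  0.1394] 345.0588235294117
('scene',) [ 0.4924 -0.0022  0.1476] 448.36862745098034
('top', 'scene') [ 0.4925 -0.0029  0.1688] 789.7803921568627
```

```bash
cat > plan.py <<'E'
from h import *
from scipy.spatial.transform import Rotation as R
import sys,json
BATH=(.5045,-.2602,-.42); RACK=(.4925,-.002,.15)
def Rt(yaw): 
    x=np.array([np.cos(yaw),np.sin(yaw),0]);y=np.array([0,0,-1.]);return np.c_[x,y,np.cross(x,y)]
def plan(target,n,yaw,fingers):
    s=sense();p=np.array(s["position"]);r=np.array(s["tool_rot"]);rt=Rt(yaw)
    rv=R.from_matrix(r.T@rt).as_rotvec();rows=[]
    cur=r.copy();pc=p.copy()
    for i in range(1,n+1):
        pd=p+(np.array(target)-p)*i/n; rd=r@R.from_rotvec(rv*i/n).as_matrix()
        d=cur.T@(pd-pc)*1000; w=np.degrees(R.from_matrix(cur.T@rd).as_rotvec())
        d=d.round(1);w=w.round(1)
        pc=pc+cur@d/1000; cur=cur@R.from_rotvec(np.radians(w)).as_matrix()
        row=dict(x=d[0],y=d[1],z=d[2],ax=w[0],ay=w[1],az=w[2],fingers=fingers)
        rows.append({k:float(v) for k,v in row.items() if v or k=="fingers"})
    print(json.dumps(rows).replace(" ",""));print("end",pc.round(4))
E
cat > go.py <<'E'
# go.py bath|rack idx(0..3) z n fingers [dx dy]
from plan import *
a=sys.argv;F=BATH if a[1]=="bath" else RACK
t=well(F,-.022,YS[int(a[2])])
if len(a)>6:t=t+np.array([float(a[6]),float(a[7])])
plan([*t,float(a[3])],int(a[4]),F[2],float(a[5]))
E
python3 go.py bath 0 0.14 20 0.35
```

```text
[{"x":-28.9,"y":3.9,"z":-27.2,"ay":4.5,"fingers":0.35},{"x":-26.7,"y":4.0,"z":-29.5,"ay":4.5,"fingers":0.35},{"x":-24.2,"y":3.9,"z":-31.4,"ay":4.5,"fingers":0.35},{"x":-21.8,"y":3.9,"z":-33.2,"ay":4.5,"fingers":0.35},{"x":-19.1,"y":4.0,"z":-34.9,"ay":4.5,"fingers":0.35},{"x":-16.2,"y":3.9,"z":-36.2,"ay":4.5,"fingers":0.35},{"x":-13.4,"y":3.9,"z":-37.4,"ay":4.5,"fingers":0.35},{"x":-10.4,"y":4.0,"z":-38.3,"ay":4.5,"fingers":0.35},{"x":-7.4,"y":3.9,"z":-39.0,"ay":4.5,"fingers":0.35},{"x":-4.3,"y":3.9,"z":-39.5,"ay":4.5,"fingers":0.35},{"x":-1.1,"y":4.0,"z":-39.7,"ay":4.5,"fingers":0.35},{"x":1.9,"y":3.9,"z":-39.7,"ay":4.5,"fingers":0.35},{"x":5.1,"y":3.9,"z":-39.4,"ay":4.5,"fingers":0.35},{"x":8.1,"y":4.0,"z":-38.8,"ay":4.5,"fingers":0.35},{"x":11.1,"y":3.9,"z":-38.1,"ay":4.5,"fingers":0.35},{"x":14.1,"y":3.9,"z":-37.2,"ay":4.5,"fingers":0.35},{"x":17.0,"y":4.0,"z":-35.9,"ay":4.5,"fingers":0.35},{"x":19.8,"y":3.9,"z":-34.4,"ay":4.5,"fingers":0.35},{"x":22.3,"y":3.9,"z":-32.8,"ay":4.5,"fingers":0.35},{"x":24.9,"y":4.0,"z":-31.0,"ay":4.5,"fingers":0.35}]
end [ 0.5064 -0.2019  0.14  ]
```

Emit:
{"op": "carry_out", "data": {
  "increments": [
    {"x": -28.9, "y": 3.9, "z": -27.2, "ay": 4.5, "fingers": 0.35},
    {"x": -26.7, "y": 4.0, "z": -29.5, "ay": 4.5, "fingers": 0.35},
    {"x": -24.2, "y": 3.9, "z": -31.4, "ay": 4.5, "fingers": 0.35},
    {"x": -21.8, "y": 3.9, "z": -33.2, "ay": 4.5, "fingers": 0.35},
    {"x": -19.1, "y": 4.0, "z": -34.9, "ay": 4.5, "fingers": 0.35},
    {"x": -16.2, "y": 3.9, "z": -36.2, "ay": 4.5, "fingers": 0.35},
    {"x": -13.4, "y": 3.9, "z": -37.4, "ay": 4.5, "fingers": 0.35},
    {"x": -10.4, "y": 4.0, "z": -38.3, "ay": 4.5, "fingers": 0.35},
    {"x": -7.4, "y": 3.9, "z": -39.0, "ay": 4.5, "fingers": 0.35},
    {"x": -4.3, "y": 3.9, "z": -39.5, "ay": 4.5, "fingers": 0.35},
    {"x": -1.1, "y": 4.0, "z": -39.7, "ay": 4.5, "fingers": 0.35},
    {"x": 1.9, "y": 3.9, "z": -39.7, "ay": 4.5, "fingers": 0.35},
    {"x": 5.1, "y": 3.9, "z": -39.4, "ay": 4.5, "fingers": 0.35},
    {"x": 8.1, "y": 4.0, "z": -38.8, "ay": 4.5, "fingers": 0.35},
    {"x": 11.1, "y": 3.9, "z": -38.1, "ay": 4.5, "fingers": 0.35},
    {"x": 14.1, "y": 3.9, "z": -37.2, "ay": 4.5, "fingers": 0.35},
    {"x": 17.0, "y": 4.0, "z": -35.9, "ay": 4.5, "fingers": 0.35},
    {"x": 19.8, "y": 3.9, "z": -34.4, "ay": 4.5, "fingers": 0.35},
    {"x": 22.3, "y": 3.9, "z": -32.8, "ay": 4.5, "fingers": 0.35},
    {"x": 24.9, "y": 4.0, "z": -31.0, "ay": 4.5, "fingers": 0.35}
  ]
}}

```text
$.increments[0]: bad value
```

```bash
python3 go.py bath 0 0.085 4 0.35; python3 - <<'E'
from h import *
d=snapshot("scene");cv2.imwrite("pics/s1.png",cv2.resize(d["pixels"][60:310,150:400],None,fx=2.4,fy=2.4,interpolation=cv2.INTER_CUBIC))
d=snapshot("top");cv2.imwrite("pics/t1.png",cv2.resize(d["pixels"][150:300,150:380],None,fx=3,fy=3,interpolation=cv2.INTER_CUBIC))
E
```

```text
[{"x":-144.5,"y":33.4,"z":-136.2,"ay":22.5,"fingers":0.35},{"x":-81.4,"y":33.4,"z":-181.1,"ay":22.5,"fingers":0.35},{"x":-5.8,"y":33.4,"z":-198.5,"ay":22.5,"fingers":0.35},{"x":70.5,"y":33.5,"z":-185.6,"ay":22.5,"fingers":0.35}]
end [ 0.5064 -0.2019  0.085 ]
```

View pics/s1.png

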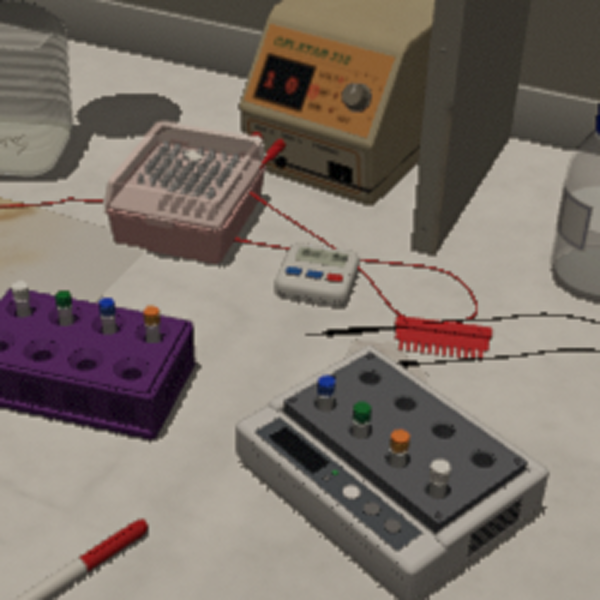

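The move was refused and the arm has not moved. I'll test the accepted format with one small row.

Emit:
{"op": "carry_out", "data": {
  "increments": [
    {"x": -29, "y": 4, "z": -27, "ax": 0, "ay": 4.5, "az": 0, "fingers": 0.35}
  ]
}}

```text
time_s: 2.9
position: [0.2563, 0.5125, 0.2145]
tool_rot: [[0.476, -0.0, -0.88], [0.88, 0.001, 0.476], [0.001, -1.0, 0.001]]
ft_force: [0.7, -1.1, 1.2]
opening: 0.0886
```

```bash
sed -i 's/rows.append.*/rows.append({k:float(v)+0. for k,v in row.items()})/; s/d=d.round(1);w=w.round(1)/d=d.round(0 if n>6 and i<n else 1);w=w.round(1)/' plan.py; python3 go.py bath 0 0.14 19 0.35 | sed 's/\.0\b//g'
```

```text
[{"x":-27,"y":4,"z":-29,"ax":0,"ay":4.5,"az":0,"fingers":0.35},{"x":-24,"y":4,"z":-32,"ax":0,"ay":4.5,"az":0,"fingers":0.35},{"x":-22,"y":4,"z":-33,"ax":0,"ay":4.5,"az":0,"fingers":0.35},{"x":-19,"y":3,"z":-35,"ax":0,"ay":4.5,"az":0,"fingers":0.35},{"x":-17,"y":4,"z":-37,"ax":0,"ay":4.5,"az":0,"fingers":0.35},{"x":-13,"y":4,"z":-37,"ax":0,"ay":4.5,"az":0,"fingers":0.35},{"x":-11,"y":4,"z":-38,"ax":0,"ay":4.6,"az":0,"fingers":0.35},{"x":-7,"y":4,"z":-40,"ax":0,"ay":4.5,"az":0,"fingers":0.35},{"x":-4,"y":4,"z":-39,"ax":0,"ay":4.5,"az":0,"fingers":0.35},{"x":-2,"y":4,"z":-40,"ax":0,"ay":4.5,"az":0,"fingers":0.35},{"x":2,"y":3,"z":-40,"ax":-0.1,"ay":4.5,"az":0,"fingers":0.35},{"x":5,"y":4,"z":-39,"ax":0,"ay":4.5,"az":0,"fingers":0.35},{"x":9,"y":4,"z":-39,"ax":0,"ay":4.5,"az":0,"fingers":0.35},{"x":11,"y":4,"z":-39,"ax":0,"ay":4.5,"az":0,"fingers":0.35},{"x":14,"y":4,"z":-37,"ax":0,"ay":4.5,"az":0,"fingers":0.35},{"x":17,"y":4,"z":-36,"ax":0,"ay":4.5,"az":0,"fingers":0.35},{"x":20,"y":4,"z":-34,"ax":0,"ay":4.5,"az":0,"fingers":0.35},{"x":22,"y":4,"z":-33,"ax":0,"ay":4.5,"az":0,"fingers":0.35},{"x":25.2,"y":3.9,"z":-31.4,"ax":0,"ay":4.6,"az":0,"fingers":0.35}]
end [ 0.5064 -0.202   0.14  ]
```

Emit:
{"op": "carry_out", "data": {
  "increments": [
    {"x": -27, "y": 4, "z": -29, "ax": 0, "ay": 4.5, "az": 0, "fingers": 0.35},
    {"x": -24, "y": 4, "z": -32, "ax": 0, "ay": 4.5, "az": 0, "fingers": 0.35},
    {"x": -22, "y": 4, "z": -33, "ax": 0, "ay": 4.5, "az": 0, "fingers": 0.35},
    {"x": -19, "y": 3, "z": -35, "ax": 0, "ay": 4.5, "az": 0, "fingers": 0.35},
    {"x": -17, "y": 4, "z": -37, "ax": 0, "ay": 4.5, "az": 0, "fingers": 0.35},
    {"x": -13, "y": 4, "z": -37, "ax": 0, "ay": 4.5, "az": 0, "fingers": 0.35},
    {"x": -11, "y": 4, "z": -38, "ax": 0, "ay": 4.6, "az": 0, "fingers": 0.35},
    {"x": -7, "y": 4, "z": -40, "ax": 0, "ay": 4.5, "az": 0, "fingers": 0.35},
    {"x": -4, "y": 4, "z": -39, "ax": 0, "ay": 4.5, "az": 0, "fingers": 0.35},
    {"x": -2, "y": 4, "z": -40, "ax": 0, "ay": 4.5, "az": 0, "fingers": 0.35},
    {"x": 2, "y": 3, "z": -40, "ax": 0, "ay": 4.5, "az": 0, "fingers": 0.35},
    {"x": 5, "y": 4, "z": -39, "ax": 0, "ay": 4.5, "az": 0, "fingers": 0.35},
    {"x": 9, "y": 4, "z": -39, "ax": 0, "ay": 4.5, "az": 0, "fingers": 0.35},
    {"x": 11, "y": 4, "z": -39, "ax": 0, "ay": 4.5, "az": 0, "fingers": 0.35},
    {"x": 14, "y": 4, "z": -37, "ax": 0, "ay": 4.5, "az": 0, "fingers": 0.35},
    {"x": 17, "y": 4, "z": -36, "ax": 0, "ay": 4.5, "az": 0, "fingers": 0.35},
    {"x": 20, "y": 4, "z": -34, "ax": 0, "ay": 4.5, "az": 0, "fingers": 0.35},
    {"x": 22, "y": 4, "z": -33, "ax": 0, "ay": 4.5, "az": 0, "fingers": 0.35},
    {"x": 25, "y": 4, "z": -31, "ax": 0, "ay": 4.6, "az": 0, "fingers": 0.35},
    {"x": 0, "y": 0, "z": 0, "ax": 0, "ay": 0, "az": 0, "fingers": 0.35}
  ]
}}

```text
time_s: 4.9
position: [0.5059, -0.2083, 0.1397]
tool_rot: [[0.909, -0.001, 0.416], [-0.416, -0.001, 0.909], [-0.0, -1.0, -0.001]]
ft_force: [-1.6, 1.3, 0.4]
opening: 0.0302
```

```bash
python3 go.py bath 0 0.085 4 0.35; python3 - <<'E'
from h import *
d=snapshot("scene");cv2.imwrite("pics/s2.png",cv2.resize(d["pixels"][60:310,150:400],None,fx=2.4,fy=2.4,interpolation=cv2.INTER_CUBIC))
d=snapshot("top");cv2.imwrite("pics/t2.png",cv2.resize(d["pixels"][150:300,150:380],None,fx=3,fy=3,interpolation=cv2.INTER_CUBIC))
E
```

```text
[{"x":-0.5,"y":13.7,"z":1.5,"ax":0.0,"ay":-0.1,"az":0.0,"fingers":0.35},{"x":-0.6,"y":13.7,"z":1.6,"ax":0.0,"ay":-0.2,"az":0.0,"fingers":0.35},{"x":-0.5,"y":13.6,"z":1.5,"ax":0.0,"ay":-0.1,"az":0.0,"fingers":0.35},{"x":-0.5,"y":13.7,"z":1.5,"ax":0.1,"ay":-0.1,"az":0.0,"fingers":0.35}]
end [ 0.5065 -0.202   0.085 ]
```

View pics/s2.png

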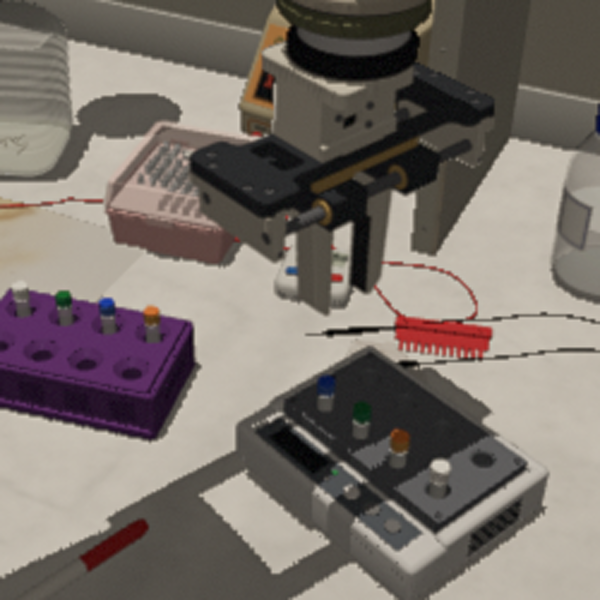

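View pics/t2.png

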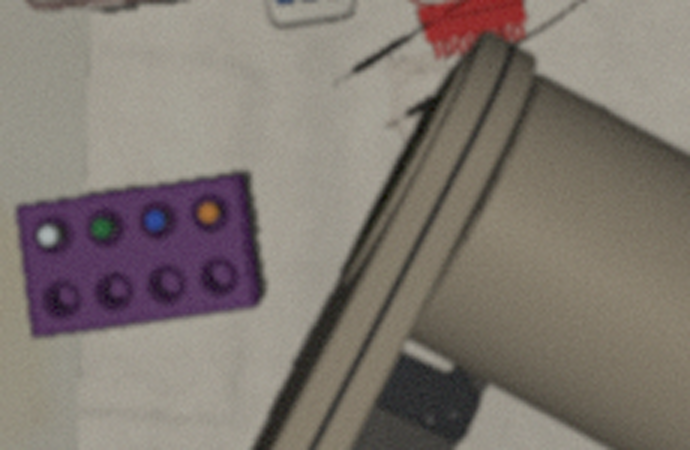

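Emit:
{"op": "carry_out", "data": {
  "increments": [
    {"x": -0.5, "y": 13.5, "z": 1.5, "ax": 0, "ay": -0.1, "az": 0, "fingers": 0.4},
    {"x": -0.5, "y": 13.5, "z": 1.5, "ax": 0, "ay": -0.1, "az": 0, "fingers": 0.4},
    {"x": -0.5, "y": 13.5, "z": 1.5, "ax": 0, "ay": -0.1, "az": 0, "fingers": 0.4},
    {"x": -0.5, "y": 13.5, "z": 1.5, "ax": 0, "ay": -0.1, "az": 0, "fingers": 0.4},
    {"x": 0, "y": 0, "z": 0, "ax": 0, "ay": 0, "az": 0, "fingers": 0.4},
    {"x": 0, "y": 0, "z": 0, "ax": 0, "ay": 0, "az": 0, "fingers": 0.4}
  ]
}}

```text
time_s: 5.6
position: [0.5059, -0.1976, 0.086]
tool_rot: [[0.915, -0.001, 0.404], [-0.404, 0.001, 0.915], [-0.001, -1.0, 0.0]]
ft_force: [-1.2, 1.1, 0.3]
opening: 0.0281
```

```bash
python3 go.py bath 0 0.049 3 0.4; python3 - <<'E'
from h import *
d=snapshot("scene");print(proj(d,sense()["position"]),sense()["position"])
cv2.imwrite("pics/s3.png",cv2.resize(d["pixels"][150:290,220:370],None,fx=4,fy=4,interpolation=cv2.INTER_CUBIC))
E
```

```text
[{"x":0.8,"y":12.3,"z":-1.3,"ax":0.0,"ay":0.1,"az":0.0,"fingers":0.4},{"x":0.7,"y":12.4,"z":-1.2,"ax":0.0,"ay":0.1,"az":0.0,"fingers":0.4},{"x":0.8,"y":12.3,"z":-1.3,"ax":0.0,"ay":0.0,"az":-0.1,"fingers":0.4}]
end [ 0.5064 -0.2019  0.049 ]
[283.75174909 207.29295561] [ 0.50642165 -0.1979412   0.08682215]
```

View pics/s3.png

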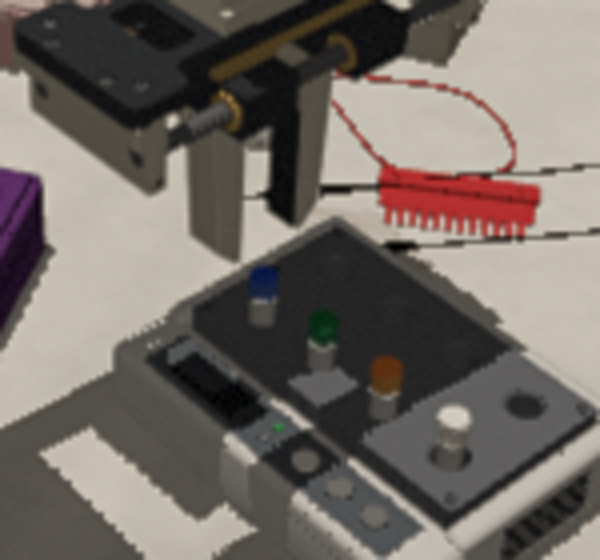

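Emit:
{"op": "carry_out", "data": {
  "increments": [
    {"x": 1.4, "y": 0, "z": -3.8, "ax": 0, "ay": 0.2, "az": 0, "fingers": 0.4},
    {"x": 0.4, "y": 9, "z": 0, "ax": 0, "ay": 0, "az": 0, "fingers": 0.4},
    {"x": 0.4, "y": 14, "z": 0, "ax": 0, "ay": 0, "az": 0, "fingers": 0.4},
    {"x": 0, "y": 14, "z": 0, "ax": 0, "ay": 0, "az": 0, "fingers": 0.4},
    {"x": 0, "y": 0, "z": 0, "ax": 0, "ay": 0, "az": 0, "fingers": 0.4},
    {"x": 0, "y": 0, "z": 0, "ax": 0, "ay": 0, "az": 0, "fingers": 0.4}
  ]
}}

```text
time_s: 6.25
position: [0.5059, -0.202, 0.0483]
tool_rot: [[0.913, -0.002, 0.408], [-0.408, 0.001, 0.913], [-0.002, -1.0, 0.0]]
ft_force: [0.5, -0.3, -0.1]
opening: 0.0277
```

```bash
python3 - <<'E'
from h import *
d=snapshot("scene");print(proj(d,sense()["position"]),[np.round(sense()["position"],4) for _ in range(3)])
cv2.imwrite("pics/s4.png",cv2.resize(d["pixels"][150:290,220:370],None,fx=4,fy=4,interpolation=cv2.INTER_CUBIC))
E
```

```text
[285.15460605 225.36124819] [array([ 0.5061, -0.2021,  0.0487]), array([ 0.5061, -0.2021,  0.0487]), array([ 0.5061, -0.2021,  0.0487])]
```

View pics/s4.png

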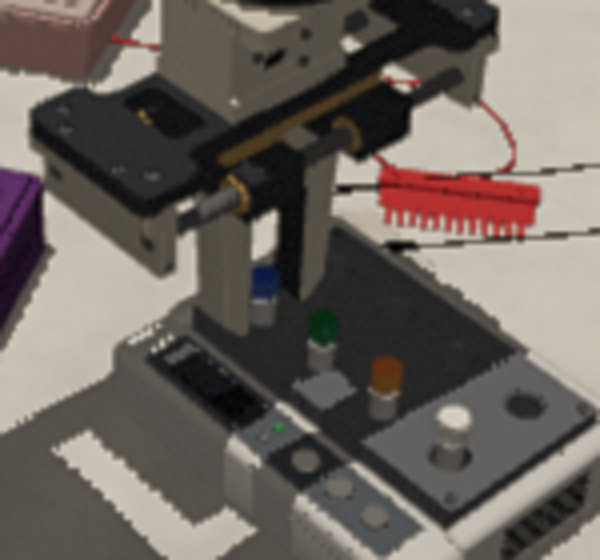

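The picture shows the jaws straddling the blue cap, at about (263,290) in the zoomed view. Next I close the fingers.

Emit:
{"op": "carry_out", "data": {
  "increments": [
    {"x": 0, "y": 0, "z": 0, "ax": 0, "ay": 0, "az": 0, "fingers": 0.8},
    {"x": 0, "y": 0, "z": 0, "ax": 0, "ay": 0, "az": 0, "fingers": 1},
    {"x": 0, "y": 0, "z": 0, "ax": 0, "ay": 0, "az": 0, "fingers": 1},
    {"x": 0, "y": 0, "z": 0, "ax": 0, "ay": 0, "az": 0, "fingers": 1},
    {"x": 0, "y": 0, "z": 0, "ax": 0, "ay": 0, "az": 0, "fingers": 1}
  ]
}}

```text
time_s: 6.8
position: [0.5068, -0.2024, 0.0497]
tool_rot: [[0.913, 0.0, 0.408], [-0.408, -0.0, 0.913], [0.0, -1.0, -0.0]]
ft_force: [0.9, -0.4, -0.4]
opening: 0.0115
```

```bash
python3 - <<'E'
from h import *
s=sense();print(s["ft_force"],s["ft_torque"],s["opening"])
d=snapshot("scene");
cv2.imwrite("pics/s5.png",cv2.resize(d["pixels"][150:290,220:370],None,fx=4,fy=4,interpolation=cv2.INTER_CUBIC))
E
```

```text
[ 0.91052747 -0.44101409 -0.35096012] [-0.07927563  0.13335837 -0.02544315] 0.01146882052751289
```

View pics/s5.png

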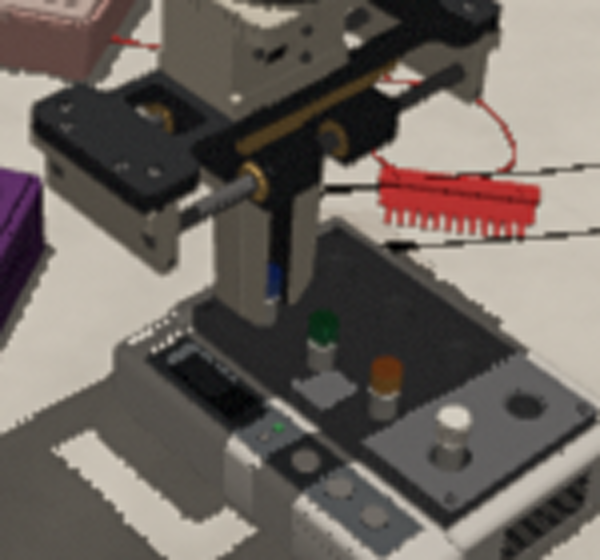

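Emit:
{"op": "carry_out", "data": {
  "increments": [
    {"x": 0, "y": -8, "z": 0, "ax": 0, "ay": 0, "az": 0, "fingers": 1},
    {"x": 0, "y": -16, "z": 0, "ax": 0, "ay": 0, "az": 0, "fingers": 1},
    {"x": 0, "y": -16, "z": 0, "ax": 0, "ay": 0, "az": 0, "fingers": 1},
    {"x": 0, "y": -20, "z": 0, "ax": 0, "ay": 0, "az": 0, "fingers": 1},
    {"x": 0, "y": 0, "z": 0, "ax": 0, "ay": 0, "az": 0, "fingers": 1},
    {"x": 0, "y": 0, "z": 0, "ax": 0, "ay": 0, "az": 0, "fingers": 1}
  ]
}}

```text
time_s: 7.45
position: [0.5071, -0.2026, 0.1101]
tool_rot: [[0.913, 0.001, 0.408], [-0.408, -0.001, 0.913], [0.001, -1.0, -0.0]]
ft_force: [-0.4, -0.2, -1.1]
opening: 0.0115
```

```bash
python3 go.py rack 2 0.108 10 1| sed 's/\.0\b//g'; python3 - <<'E'
from h import *
s=sense();print(s["position"],s["ft_force"],s["ft_torque"],s["opening"])
d=snapshot("scene");
cv2.imwrite("pics/s6.png",cv2.resize(d["pixels"][120:290,220:370],None,fx=3.5,fy=3.5,interpolation=cv2.INTER_CUBIC))
E
```

```text
[{"x":-10,"y":0,"z":15,"ax":0,"ay":-3.3,"az":0,"fingers":1},{"x":-10,"y":0,"z":16,"ax":0,"ay":-3.2,"az":0,"fingers":1},{"x":-9,"y":1,"z":16,"ax":0,"ay":-3.3,"az":0,"fingers":1},{"x":-7,"y":0,"z":16,"ax":0,"ay":-3.3,"az":0,"fingers":1},{"x":-7,"y":0,"z":17,"ax":0,"ay":-3.2,"az":0,"fingers":1},{"x":-6,"y":0,"z":18,"ax":0,"ay":-3.3,"az":0,"fingers":1},{"x":-4,"y":0,"z":17,"ax":0,"ay":-3.3,"az":0,"fingers":1},{"x":-4,"y":1,"z":18,"ax":0,"ay":-3.2,"az":0.1,"fingers":1},{"x":-3,"y":0,"z":18,"ax":0,"ay":-3.3,"az":0,"fingers":1},{"x":-1.6,"y":-0.1,"z":18.4,"ax":0,"ay":-3.2,"az":0,"fingers":1}]
end [ 0.4734 -0.0231  0.108 ]
[ 0.50712385 -0.20261026  0.11005893] [-0.41879104 -0.15424114 -1.06472617] [-0.05806168  0.06590786  0.0004203 ] 0.011509257868215623
```

View pics/s6.png

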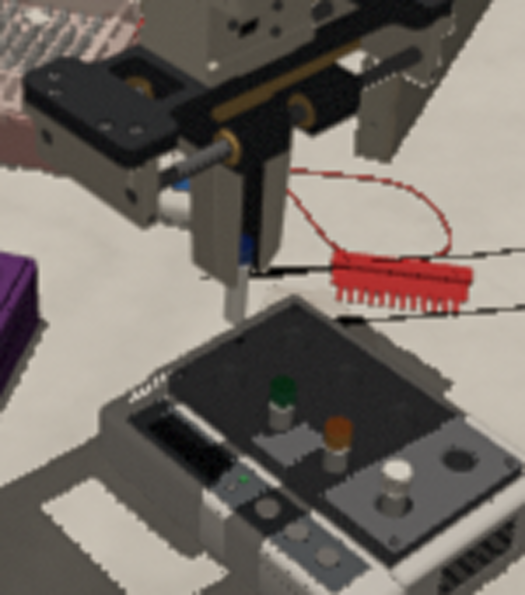

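```bash
python3 - <<'E'
from h import *
p=sense()["position"];d=snapshot("scene")
for z in(.083,.1,.117,.122): print(z,((proj(d,[p[0],p[1],z])-[220,120])*3.5).round(1))
E
```

```text
0.083 [231.4 314.3]
0.1 [232.7 286.3]
0.117 [234.1 257.7]
0.122 [234.6 249.1]
```

Emit:
{"op": "carry_out", "data": {
  "increments": [
    {"x": -10, "y": 0, "z": 15, "ax": 0, "ay": -3.3, "az": 0, "fingers": 1},
    {"x": -10, "y": 0, "z": 16, "ax": 0, "ay": -3.2, "az": 0, "fingers": 1},
    {"x": -9, "y": 1, "z": 16, "ax": 0, "ay": -3.3, "az": 0, "fingers": 1},
    {"x": -7, "y": 0, "z": 16, "ax": 0, "ay": -3.3, "az": 0, "fingers": 1},
    {"x": -7, "y": 0, "z": 17, "ax": 0, "ay": -3.2, "az": 0, "fingers": 1},
    {"x": -6, "y": 0, "z": 18, "ax": 0, "ay": -3.3, "az": 0, "fingers": 1},
    {"x": -4, "y": 0, "z": 17, "ax": 0, "ay": -3.3, "az": 0, "fingers": 1},
    {"x": -4, "y": 1, "z": 18, "ax": 0, "ay": -3.2, "az": 0, "fingers": 1},
    {"x": -3, "y": 0, "z": 18, "ax": 0, "ay": -3.3, "az": 0, "fingers": 1},
    {"x": -1.6, "y": 0, "z": 18.4, "ax": 0, "ay": -3.2, "az": 0, "fingers": 1},
    {"x": 0, "y": 0, "z": 0, "ax": 0, "ay": 0, "az": 0, "fingers": 1},
    {"x": 0, "y": 0, "z": 0, "ax": 0, "ay": 0, "az": 0, "fingers": 1},
    {"x": 0, "y": 0, "z": 0, "ax": 0, "ay": 0, "az": 0, "fingers": 1}
  ]
}}

```text
time_s: 8.85
position: [0.4731, -0.0231, 0.1077]
tool_rot: [[0.989, 0.0, -0.148], [0.148, -0.0, 0.989], [0.0, -1.0, -0.0]]
ft_force: [0.3, -0.4, 1.0]
opening: 0.0115
```

```bash
python3 go.py rack 2 0.108 1 1; python3 - <<'E'
from h import *
s=sense();p=s["position"];print(p)
d=snapshot("scene");im=cv2.resize(d["pixels"][100:240,120:270],None,fx=4,fy=4,interpolation=cv2.INTER_CUBIC)
for z in(.081,.12,.046): 
    q=(proj(d,[p[0],p[1],z])-[120,100])*4+1.5; print(z,q.round(1)); cv2.drawMarker(im,tuple(int(v) for v in q),(0,255,255),0,8,1)
cv2.imwrite("pics/s7.png",im)
E
```

```text
[{"x":0.4,"y":-0.3,"z":0.0,"ax":0.0,"ay":-0.1,"az":0.0,"fingers":1.0}]
end [ 0.4735 -0.023   0.108 ]
[ 0.47306227 -0.02309836  0.10767972]
0.081 [254.3 372.5]
0.12 [245.8 299.5]
0.046 [261.5 434.6]
```

View pics/s7.png

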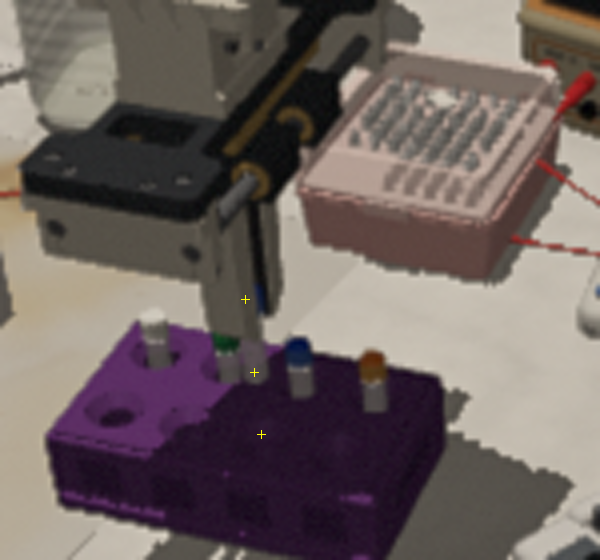

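Emit:
{"op": "carry_out", "data": {
  "increments": [
    {"x": 0.3, "y": 16, "z": 0, "ax": 0, "ay": 0, "az": 0, "fingers": 1},
    {"x": 0, "y": 14, "z": 0, "ax": 0, "ay": 0, "az": 0, "fingers": 1},
    {"x": 0, "y": 8, "z": 0, "ax": 0, "ay": 0, "az": 0, "fingers": 1},
    {"x": 0, "y": 4, "z": 0, "ax": 0, "ay": 0, "az": 0, "fingers": 1},
    {"x": 0, "y": 2, "z": 0, "ax": 0, "ay": 0, "az": 0, "fingers": 1},
    {"x": 0, "y": 0, "z": 0, "ax": 0, "ay": 0, "az": 0, "fingers": 1},
    {"x": 0, "y": 0, "z": 0, "ax": 0, "ay": 0, "az": 0, "fingers": 1}
  ]
}}

```text
time_s: 9.6
position: [0.4737, -0.0229, 0.0641]
tool_rot: [[0.989, 0.001, -0.149], [0.149, -0.0, 0.989], [0.001, -1.0, -0.0]]
ft_force: [-0.4, 0.5, 0.2]
opening: 0.0116
```

```bash
python3 - <<'E'
from h import *
s=sense();p=s["position"];print(p,s["ft_force"],s["ft_torque"],s["opening"])
d=snapshot("scene");im=cv2.resize(d["pixels"][100:240,120:270],None,fx=4,fy=4,interpolation=cv2.INTER_CUBIC)
cv2.imwrite("pics/s8.png",im)
d=snapshot("top");print([proj(d,[*well((.4925,-.002,.15),-.022,y),.043]).round(1).tolist() for y in YS])
E
```

```text
[ 0.47368712 -0.02289148  0.06410998] [-0.36164237  0.46925216  0.19197149] [-0.02627541  0.05836427 -0.01604948] 0.011609867561627098
[[169.9, 248.5], [187.3, 246.2], [204.7, 243.8], [222.1, 241.5]]
```

View pics/s8.png

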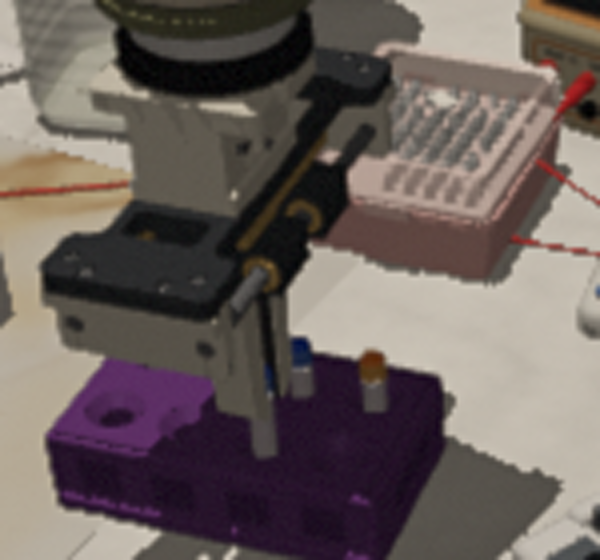

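Emit:
{"op": "carry_out", "data": {
  "increments": [
    {"x": 0, "y": 2, "z": 0, "ax": 0, "ay": 0, "az": 0, "fingers": 1},
    {"x": 0, "y": 2, "z": 0, "ax": 0, "ay": 0, "az": 0, "fingers": 1},
    {"x": 0, "y": 0, "z": 0, "ax": 0, "ay": 0, "az": 0, "fingers": 1}
  ]
}}

```text
time_s: 10.0
position: [0.473, -0.0228, 0.0593]
tool_rot: [[0.989, -0.0, -0.149], [0.149, 0.0, 0.989], [-0.0, -1.0, 0.0]]
ft_force: [0.1, 0.3, 0.1]
opening: 0.0112
```

Emit:
{"op": "carry_out", "data": {
  "increments": [
    {"x": 0, "y": 2, "z": 0, "ax": 0, "ay": 0, "az": 0, "fingers": 1},
    {"x": 0, "y": 2, "z": 0, "ax": 0, "ay": 0, "az": 0, "fingers": 1},
    {"x": 0, "y": 2, "z": 0, "ax": 0, "ay": 0, "az": 0, "fingers": 1},
    {"x": 0, "y": 0, "z": 0, "ax": 0, "ay": 0, "az": 0, "fingers": 1}
  ]
}}

```text
time_s: 10.4
position: [0.473, -0.0228, 0.0532]
tool_rot: [[0.989, -0.001, -0.149], [0.149, 0.0, 0.989], [-0.001, -1.0, 0.0]]
ft_force: [0.3, -1.4, -0.9]
opening: 0.0117
```

Emit:
{"op": "carry_out", "data": {
  "increments": [
    {"x": 0, "y": 1.5, "z": 0, "ax": 0, "ay": 0, "az": 0, "fingers": 1},
    {"x": 0, "y": 1.2, "z": 0, "ax": 0, "ay": 0, "az": 0, "fingers": 1},
    {"x": 0, "y": 1, "z": 0, "ax": 0, "ay": 0, "az": 0, "fingers": 1},
    {"x": 0, "y": 0, "z": 0, "ax": 0, "ay": 0, "az": 0, "fingers": 1}
  ]
}}

```text
time_s: 10.8
position: [0.4732, -0.0228, 0.0498]
tool_rot: [[0.989, -0.0, -0.149], [0.149, 0.0, 0.989], [-0.0, -1.0, 0.0]]
ft_force: [0.1, 1.0, 0.1]
opening: 0.0112
```

Emit:
{"op": "carry_out", "data": {
  "increments": [
    {"x": 0, "y": 0.5, "z": 0, "ax": 0, "ay": 0, "az": 0, "fingers": 1},
    {"x": 0, "y": 0, "z": 0, "ax": 0, "ay": 0, "az": 0, "fingers": 0.65},
    {"x": 0, "y": 0, "z": 0, "ax": 0, "ay": 0, "az": 0, "fingers": 0.45},
    {"x": 0, "y": 0, "z": 0, "ax": 0, "ay": 0, "az": 0, "fingers": 0.45},
    {"x": 0, "y": 0, "z": 0, "ax": 0, "ay": 0, "az": 0, "fingers": 0.45},
    {"x": 0, "y": -6, "z": 0, "ax": 0, "ay": 0, "az": 0, "fingers": 0.45},
    {"x": 0, "y": -16, "z": 0, "ax": 0, "ay": 0, "az": 0, "fingers": 0.45},
    {"x": 0, "y": -18, "z": 0, "ax": 0, "ay": 0, "az": 0, "fingers": 0.45},
    {"x": 0, "y": 0, "z": 0, "ax": 0, "ay": 0, "az": 0, "fingers": 0.45},
    {"x": 0, "y": 0, "z": 0, "ax": 0, "ay": 0, "az": 0, "fingers": 0.45}
  ]
}}

```text
time_s: 11.8
position: [0.4737, -0.0229, 0.0897]
tool_rot: [[0.989, 0.001, -0.149], [0.149, -0.0, 0.989], [0.001, -1.0, -0.0]]
ft_force: [-0.5, 1.3, 0.2]
opening: 0.0255
```

```bash
python3 go.py bath 1 0.09 10 0.4| sed 's/\.0\b//g'; python3 - <<'E'
from h import *
d=snapshot("scene");im=cv2.resize(d["pixels"][100:240,120:270],None,fx=4,fy=4,interpolation=cv2.INTER_CUBIC)
cv2.imwrite("pics/s9.png",im)
E
```

```text
[{"x":-1,"y":0,"z":-21,"ax":0,"ay":3.3,"az":0,"fingers":0.4},{"x":0,"y":0,"z":-22,"ax":0,"ay":3.2,"az":0,"fingers":0.4},{"x":1,"y":0,"z":-21,"ax":0,"ay":3.3,"az":0,"fingers":0.4},{"x":2,"y":0,"z":-21,"ax":0,"ay":3.2,"az":0,"fingers":0.4},{"x":3,"y":0,"z":-21,"ax":0,"ay":3.3,"az":0,"fingers":0.4},{"x":5,"y":0,"z":-21,"ax":0,"ay":3.3,"az":0,"fingers":0.4},{"x":6,"y":0,"z":-20,"ax":0,"ay":3.2,"az":0.1,"fingers":0.4},{"x":7,"y":0,"z":-20,"ax":0,"ay":3.3,"az":0,"fingers":0.4},{"x":8,"y":0,"z":-20,"ax":0,"ay":3.2,"az":0,"fingers":0.4},{"x":9,"y":-0.3,"z":-19.1,"ax":0,"ay":3.3,"az":0,"fingers":0.4}]
end [ 0.4918 -0.2348  0.09  ]
```

View pics/s9.png

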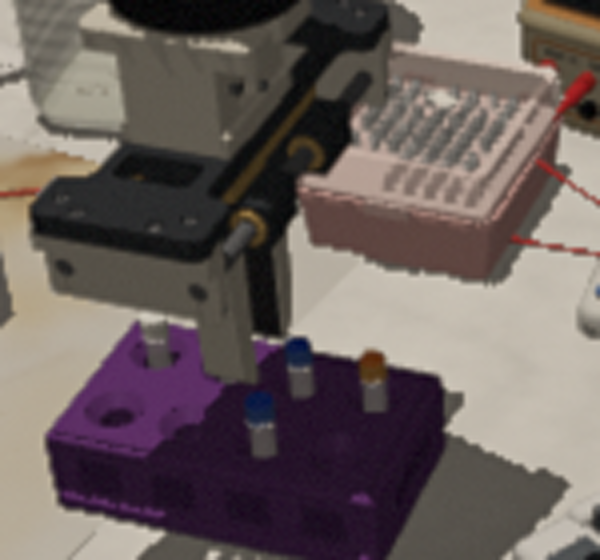

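Blue is upright in the third well, next to its control. Green is next.

Emit:
{"op": "carry_out", "data": {
  "increments": [
    {"x": -1, "y": 0, "z": -21, "ax": 0, "ay": 3.3, "az": 0, "fingers": 0.4},
    {"x": 0, "y": 0, "z": -22, "ax": 0, "ay": 3.2, "az": 0, "fingers": 0.4},
    {"x": 1, "y": 0, "z": -21, "ax": 0, "ay": 3.3, "az": 0, "fingers": 0.4},
    {"x": 2, "y": 0, "z": -21, "ax": 0, "ay": 3.2, "az": 0, "fingers": 0.4},
    {"x": 3, "y": 0, "z": -21, "ax": 0, "ay": 3.3, "az": 0, "fingers": 0.4},
    {"x": 5, "y": 0, "z": -21, "ax": 0, "ay": 3.3, "az": 0, "fingers": 0.4},
    {"x": 6, "y": 0, "z": -20, "ax": 0, "ay": 3.2, "az": 0, "fingers": 0.4},
    {"x": 7, "y": 0, "z": -20, "ax": 0, "ay": 3.3, "az": 0, "fingers": 0.4},
    {"x": 8, "y": 0, "z": -20, "ax": 0, "ay": 3.2, "az": 0, "fingers": 0.4},
    {"x": 9, "y": 0, "z": -19.1, "ax": 0, "ay": 3.3, "az": 0, "fingers": 0.4},
    {"x": 0, "y": 0, "z": 0, "ax": 0, "ay": 0, "az": 0, "fingers": 0.4},
    {"x": 0, "y": 0, "z": 0, "ax": 0, "ay": 0, "az": 0, "fingers": 0.4},
    {"x": 0, "y": 0, "z": 0, "ax": 0, "ay": 0, "az": 0, "fingers": 0.4}
  ]
}}

```text
time_s: 13.15
position: [0.4909, -0.2337, 0.0886]
tool_rot: [[0.914, -0.001, 0.406], [-0.406, 0.001, 0.914], [-0.002, -1.0, 0.0]]
ft_force: [0.2, -0.2, -0.5]
opening: 0.0279
```

```bash
python3 go.py bath 1 0.049 3 0.4;python3 - <<'E'
from h import *
d=snapshot("scene");im=cv2.resize(d["pixels"][150:290,220:370],None,fx=4,fy=4,interpolation=cv2.INTER_CUBIC)
cv2.imwrite("pics/s10.png",im)
E
```

```text
[{"x":0.4,"y":13.2,"z":-0.2,"ax":0.0,"ay":0.0,"az":0.0,"fingers":0.4},{"x":0.5,"y":13.2,"z":-0.2,"ax":0.0,"ay":0.1,"az":-0.1,"fingers":0.4},{"x":0.4,"y":13.2,"z":-0.3,"ax":0.0,"ay":0.0,"az":0.0,"fingers":0.4}]
end [ 0.4918 -0.2348  0.049 ]
```

View pics/s10.png

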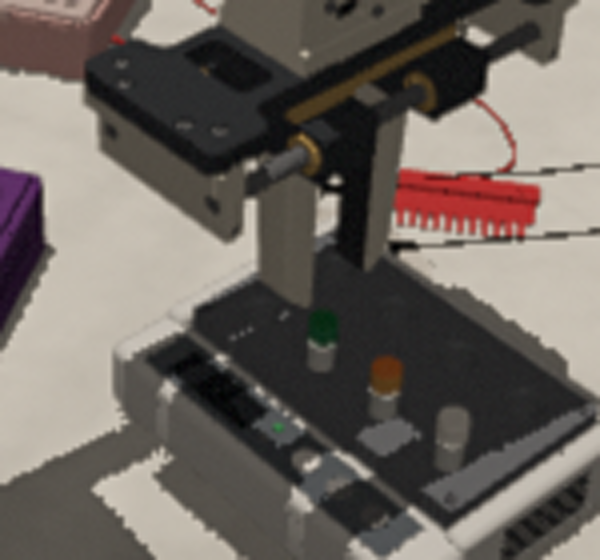

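Emit:
{"op": "carry_out", "data": {
  "increments": [
    {"x": 0.5, "y": 13, "z": -0.3, "ax": 0, "ay": 0, "az": 0, "fingers": 0.4},
    {"x": 0.4, "y": 13, "z": -0.3, "ax": 0, "ay": 0, "az": 0, "fingers": 0.4},
    {"x": 0.3, "y": 13.5, "z": -0.2, "ax": 0, "ay": 0, "az": 0, "fingers": 0.4},
    {"x": 0, "y": 0, "z": 0, "ax": 0, "ay": 0, "az": 0, "fingers": 0.4},
    {"x": 0, "y": 0, "z": 0, "ax": 0, "ay": 0, "az": 0, "fingers": 0.4},
    {"x": 0, "y": 0, "z": 0, "ax": 0, "ay": 0, "az": 0, "fingers": 0.8},
    {"x": 0, "y": 0, "z": 0, "ax": 0, "ay": 0, "az": 0, "fingers": 1},
    {"x": 0, "y": 0, "z": 0, "ax": 0, "ay": 0, "az": 0, "fingers": 1},
    {"x": 0, "y": 0, "z": 0, "ax": 0, "ay": 0, "az": 0, "fingers": 1},
    {"x": 0, "y": 0, "z": 0, "ax": 0, "ay": 0, "az": 0, "fingers": 1}
  ]
}}

```text
time_s: 14.2
position: [0.4922, -0.236, 0.0501]
tool_rot: [[0.913, 0.0, 0.408], [-0.408, -0.0, 0.913], [0.0, -1.0, -0.0]]
ft_force: [-0.4, 0.3, 0.4]
opening: 0.012
```

Emit:
{"op": "carry_out", "data": {
  "increments": [
    {"x": 0, "y": -8, "z": 0, "ax": 0, "ay": 0, "az": 0, "fingers": 1},
    {"x": 0, "y": -16, "z": 0, "ax": 0, "ay": 0, "az": 0, "fingers": 1},
    {"x": 0, "y": -16, "z": 0, "ax": 0, "ay": 0, "az": 0, "fingers": 1},
    {"x": 0, "y": -20, "z": 0, "ax": 0, "ay": 0, "az": 0, "fingers": 1},
    {"x": 0, "y": 0, "z": 0, "ax": 0, "ay": 0, "az": 0, "fingers": 1},
    {"x": 0, "y": 0, "z": 0, "ax": 0, "ay": 0, "az": 0, "fingers": 1}
  ]
}}

```text
time_s: 14.8
position: [0.4926, -0.2362, 0.1104]
tool_rot: [[0.913, 0.001, 0.408], [-0.408, -0.001, 0.913], [0.002, -1.0, -0.0]]
ft_force: [0.0, -0.5, -0.9]
opening: 0.0119
```

```bash
python3 go.py rack 1 0.109 11 1| sed 's/\.0\b//g'; python3 - <<'E'
from h import *
d=snapshot("scene");
cv2.imwrite("pics/s11.png",cv2.resize(d["pixels"][120:290,220:370],None,fx=3.5,fy=3.5,interpolation=cv2.INTER_CUBIC))
E
```

```text
[{"x":-11,"y":0,"z":20,"ax":0,"ay":-3,"az":0,"fingers":1},{"x":-10,"y":0,"z":20,"ax":0,"ay":-2.9,"az":0,"fingers":1},{"x":-10,"y":0,"z":21,"ax":0,"ay":-3,"az":0,"fingers":1},{"x":-8,"y":0,"z":21,"ax":0,"ay":-3,"az":0,"fingers":1},{"x":-7,"y":1,"z":22,"ax":0,"ay":-2.9,"az":0,"fingers":1},{"x":-5,"y":0,"z":22,"ax":0,"ay":-3,"az":0,"fingers":1},{"x":-5,"y":0,"z":22,"ax":0,"ay":-3,"az":0,"fingers":1},{"x":-4,"y":0,"z":22,"ax":0,"ay":-2.9,"az":0.1,"fingers":1},{"x":-2,"y":0,"z":23,"ax":0,"ay":-3,"az":0,"fingers":1},{"x":-1,"y":0,"z":23,"ax":0,"ay":-3,"az":0,"fingers":1},{"x":-0.2,"y":0.2,"z":22.4,"ax":0,"ay":-2.9,"az":0,"fingers":1}]
end [0.4681 0.0126 0.109 ]
```

View pics/s11.png

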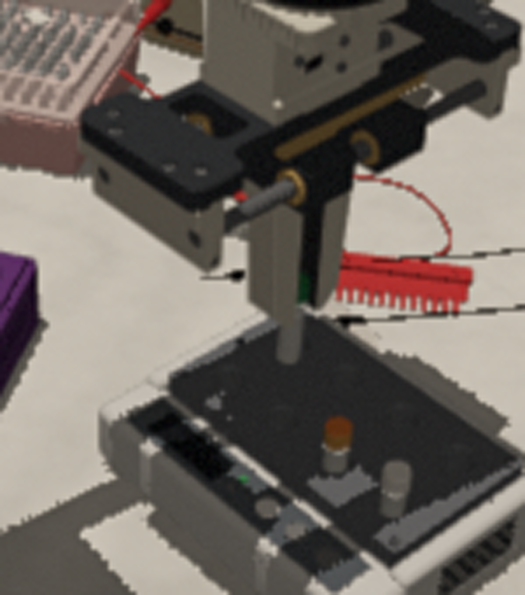

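Emit:
{"op": "carry_out", "data": {
  "increments": [
    {"x": -11, "y": 0, "z": 20, "ax": 0, "ay": -3, "az": 0, "fingers": 1},
    {"x": -10, "y": 0, "z": 20, "ax": 0, "ay": -2.9, "az": 0, "fingers": 1},
    {"x": -10, "y": 0, "z": 21, "ax": 0, "ay": -3, "az": 0, "fingers": 1},
    {"x": -8, "y": 0, "z": 21, "ax": 0, "ay": -3, "az": 0, "fingers": 1},
    {"x": -7, "y": 0, "z": 22, "ax": 0, "ay": -2.9, "az": 0, "fingers": 1},
    {"x": -5, "y": 0, "z": 22, "ax": 0, "ay": -3, "az": 0, "fingers": 1},
    {"x": -5, "y": 0, "z": 22, "ax": 0, "ay": -3, "az": 0, "fingers": 1},
    {"x": -4, "y": 0, "z": 22, "ax": 0, "ay": -2.9, "az": 0, "fingers": 1},
    {"x": -2, "y": 0, "z": 23, "ax": 0, "ay": -3, "az": 0, "fingers": 1},
    {"x": -1, "y": 0, "z": 23, "ax": 0, "ay": -3, "az": 0, "fingers": 1},
    {"x": -0.2, "y": 0, "z": 21.9, "ax": 0, "ay": -2.9, "az": 0, "fingers": 1},
    {"x": 0, "y": 0, "z": 0, "ax": 0, "ay": 0, "az": 0, "fingers": 1},
    {"x": 0, "y": 0, "z": 0, "ax": 0, "ay": 0, "az": 0, "fingers": 1},
    {"x": 0, "y": 0, "z": 0, "ax": 0, "ay": 0, "az": 0, "fingers": 1}
  ]
}}

```text
time_s: 16.25
position: [0.4674, 0.0117, 0.1093]
tool_rot: [[0.989, -0.001, -0.147], [0.147, -0.0, 0.989], [-0.001, -1.0, -0.0]]
ft_force: [-1.5, -1.5, 0.4]
opening: 0.0119
```

```bash
python3 go.py rack 1 0.065 1 1; python3 - <<'E'
from h import *
d=snapshot("scene");im=cv2.resize(d["pixels"][100:240,120:270],None,fx=4,fy=4,interpolation=cv2.INTER_CUBIC)
cv2.imwrite("pics/s12.png",im)
E
```

```text
[{"x":0.8,"y":44.3,"z":0.7,"ax":0.0,"ay":-0.1,"az":-0.1,"fingers":1.0}]
end [0.4681 0.0125 0.065 ]
```

View pics/s12.png

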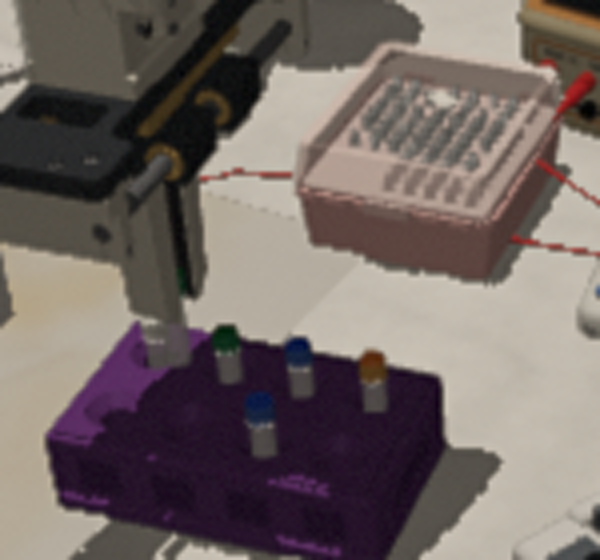

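Green is held above well 2. I lower it 45 mm, with a small x correction, and check the force.

Emit:
{"op": "carry_out", "data": {
  "increments": [
    {"x": 0.7, "y": 16, "z": 0.2, "ax": 0, "ay": 0, "az": 0, "fingers": 1},
    {"x": 0, "y": 14, "z": 0, "ax": 0, "ay": 0, "az": 0, "fingers": 1},
    {"x": 0, "y": 9, "z": 0, "ax": 0, "ay": 0, "az": 0, "fingers": 1},
    {"x": 0, "y": 4, "z": 0, "ax": 0, "ay": 0, "az": 0, "fingers": 1},
    {"x": 0, "y": 2, "z": 0, "ax": 0, "ay": 0, "az": 0, "fingers": 1},
    {"x": 0, "y": 2, "z": 0, "ax": 0, "ay": 0, "az": 0, "fingers": 1},
    {"x": 0, "y": 0, "z": 0, "ax": 0, "ay": 0, "az": 0, "fingers": 1}
  ]
}}

```text
time_s: 17.0
position: [0.4686, 0.0126, 0.0631]
tool_rot: [[0.989, 0.0, -0.149], [0.149, -0.0, 0.989], [0.0, -1.0, -0.0]]
ft_force: [-0.0, -0.1, -0.1]
opening: 0.0117
```

Emit:
{"op": "carry_out", "data": {
  "increments": [
    {"x": 0, "y": 2, "z": 0, "ax": 0, "ay": 0, "az": 0, "fingers": 1},
    {"x": 0, "y": 2, "z": 0, "ax": 0, "ay": 0, "az": 0, "fingers": 1},
    {"x": 0, "y": 2, "z": 0, "ax": 0, "ay": 0, "az": 0, "fingers": 1},
    {"x": 0, "y": 2, "z": 0, "ax": 0, "ay": 0, "az": 0, "fingers": 1},
    {"x": 0, "y": 0, "z": 0, "ax": 0, "ay": 0, "az": 0, "fingers": 1}
  ]
}}

```text
time_s: 17.5
position: [0.4682, 0.0127, 0.0546]
tool_rot: [[0.989, -0.0, -0.149], [0.149, 0.0, 0.989], [-0.0, -1.0, 0.0]]
ft_force: [0.3, -0.3, -0.2]
opening: 0.0119
```

Emit:
{"op": "carry_out", "data": {
  "increments": [
    {"x": 0, "y": 2, "z": 0, "ax": 0, "ay": 0, "az": 0, "fingers": 1},
    {"x": 0, "y": 1.3, "z": 0, "ax": 0, "ay": 0, "az": 0, "fingers": 1},
    {"x": 0, "y": 1, "z": 0, "ax": 0, "ay": 0, "az": 0, "fingers": 1},
    {"x": 0, "y": 0.5, "z": 0, "ax": 0, "ay": 0, "az": 0, "fingers": 1},
    {"x": 0, "y": 0, "z": 0, "ax": 0, "ay": 0, "az": 0, "fingers": 1}
  ]
}}

```text
time_s: 18.0
position: [0.4683, 0.0126, 0.05]
tool_rot: [[0.989, -0.0, -0.149], [0.149, 0.0, 0.989], [-0.0, -1.0, 0.0]]
ft_force: [-2.3, 0.2, -0.1]
opening: 0.0116
```

Emit:
{"op": "carry_out", "data": {
  "increments": [
    {"x": 0, "y": 0, "z": 0, "ax": 0, "ay": 0, "az": 0, "fingers": 0.65},
    {"x": 0, "y": 0, "z": 0, "ax": 0, "ay": 0, "az": 0, "fingers": 0.45},
    {"x": 0, "y": 0, "z": 0, "ax": 0, "ay": 0, "az": 0, "fingers": 0.45},
    {"x": 0, "y": 0, "z": 0, "ax": 0, "ay": 0, "az": 0, "fingers": 0.45},
    {"x": 0, "y": -6, "z": 0, "ax": 0, "ay": 0, "az": 0, "fingers": 0.45},
    {"x": 0, "y": -16, "z": 0, "ax": 0, "ay": 0, "az": 0, "fingers": 0.45},
    {"x": 0, "y": -18, "z": 0, "ax": 0, "ay": 0, "az": 0, "fingers": 0.45},
    {"x": 0, "y": 0, "z": 0, "ax": 0, "ay": 0, "az": 0, "fingers": 0.45},
    {"x": 0, "y": 0, "z": 0, "ax": 0, "ay": 0, "az": 0, "fingers": 0.45}
  ]
}}

```text
time_s: 18.9
position: [0.4689, 0.0126, 0.0905]
tool_rot: [[0.989, 0.001, -0.149], [0.149, -0.0, 0.989], [0.001, -1.0, -0.0]]
ft_force: [-0.7, 1.5, -0.3]
opening: 0.0255
```

```bash
python3 go.py bath 2 0.09 12 0.4| sed 's/\.0\b//g'; python3 - <<'E'
from h import *
d=snapshot("scene");im=cv2.resize(d["pixels"][100:240,120:270],None,fx=4,fy=4,interpolation=cv2.INTER_CUBIC)
cv2.imwrite("pics/s13.png",im)
E
```

```text
[{"x":-3,"y":0,"z":-23,"ax":0,"ay":2.7,"az":0,"fingers":0.4},{"x":-1,"y":0,"z":-23,"ax":0,"ay":2.7,"az":0,"fingers":0.4},{"x":-1,"y":0,"z":-24,"ax":0,"ay":2.8,"az":0,"fingers":0.4},{"x":0,"y":0,"z":-23,"ax":0,"ay":2.7,"az":0,"fingers":0.4},{"x":2,"y":0,"z":-24,"ax":0,"ay":2.7,"az":0,"fingers":0.4},{"x":3,"y":0,"z":-23,"ax":0,"ay":2.7,"az":0,"fingers":0.4},{"x":4,"y":0,"z":-23,"ax":0,"ay":2.7,"az":0,"fingers":0.4},{"x":5,"y":0,"z":-23,"ax":0,"ay":2.7,"az":0.1,"fingers":0.4},{"x":6,"y":0,"z":-22,"ax":0,"ay":2.8,"az":0,"fingers":0.4},{"x":7,"y":0,"z":-23,"ax":0,"ay":2.7,"az":0,"fingers":0.4},{"x":8,"y":0,"z":-21,"ax":0,"ay":2.7,"az":0,"fingers":0.4},{"x":8.9,"y":0.5,"z":-22,"ax":0,"ay":2.7,"az":0,"fingers":0.4}]
end [ 0.4771 -0.2677  0.09  ]
```

View pics/s13.png

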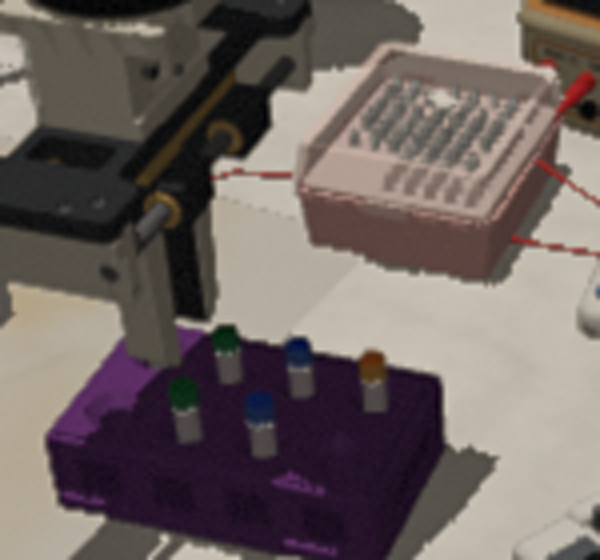

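Green is seated upright. Orange is next: bath well 3 to rack well 4.

Emit:
{"op": "carry_out", "data": {
  "increments": [
    {"x": -3, "y": 0, "z": -23, "ax": 0, "ay": 2.7, "az": 0, "fingers": 0.4},
    {"x": -1, "y": 0, "z": -23, "ax": 0, "ay": 2.7, "az": 0, "fingers": 0.4},
    {"x": -1, "y": 0, "z": -24, "ax": 0, "ay": 2.8, "az": 0, "fingers": 0.4},
    {"x": 0, "y": 0, "z": -23, "ax": 0, "ay": 2.7, "az": 0, "fingers": 0.4},
    {"x": 2, "y": 0, "z": -24, "ax": 0, "ay": 2.7, "az": 0, "fingers": 0.4},
    {"x": 3, "y": 0, "z": -23, "ax": 0, "ay": 2.7, "az": 0, "fingers": 0.4},
    {"x": 4, "y": 0, "z": -23, "ax": 0, "ay": 2.7, "az": 0, "fingers": 0.4},
    {"x": 5, "y": 0, "z": -23, "ax": 0, "ay": 2.7, "az": 0, "fingers": 0.4},
    {"x": 6, "y": 0, "z": -22, "ax": 0, "ay": 2.8, "az": 0, "fingers": 0.4},
    {"x": 7, "y": 0, "z": -23, "ax": 0, "ay": 2.7, "az": 0, "fingers": 0.4},
    {"x": 8, "y": 0, "z": -21, "ax": 0, "ay": 2.7, "az": 0, "fingers": 0.4},
    {"x": 8.9, "y": 0, "z": -22, "ax": 0, "ay": 2.7, "az": 0, "fingers": 0.4},
    {"x": 0, "y": 0, "z": 0, "ax": 0, "ay": 0, "az": 0, "fingers": 0.4},
    {"x": 0, "y": 0, "z": 0, "ax": 0, "ay": 0, "az": 0, "fingers": 0.4},
    {"x": 0, "y": 0, "z": 0, "ax": 0, "ay": 0, "az": 0, "fingers": 0.4}
  ]
}}

```text
time_s: 20.45
position: [0.4761, -0.2666, 0.0892]
tool_rot: [[0.914, -0.001, 0.407], [-0.407, 0.001, 0.914], [-0.002, -1.0, 0.001]]
ft_force: [1.0, 0.3, 0.2]
opening: 0.0282
```

```bash
python3 go.py bath 2 0.049 3 0.4;python3 - <<'E'
from h import *
d=snapshot("scene");im=cv2.resize(d["pixels"][150:290,220:370],None,fx=4,fy=4,interpolation=cv2.INTER_CUBIC)
cv2.imwrite("pics/s14.png",im)
E
```

```text
[{"x":0.5,"y":13.4,"z":-0.2,"ax":0.0,"ay":0.0,"az":0.0,"fingers":0.4},{"x":0.4,"y":13.4,"z":-0.2,"ax":0.0,"ay":0.0,"az":-0.1,"fingers":0.4},{"x":0.5,"y":13.4,"z":-0.2,"ax":0.0,"ay":0.1,"az":0.0,"fingers":0.4}]
end [ 0.4771 -0.2677  0.049 ]
```

View pics/s14.png

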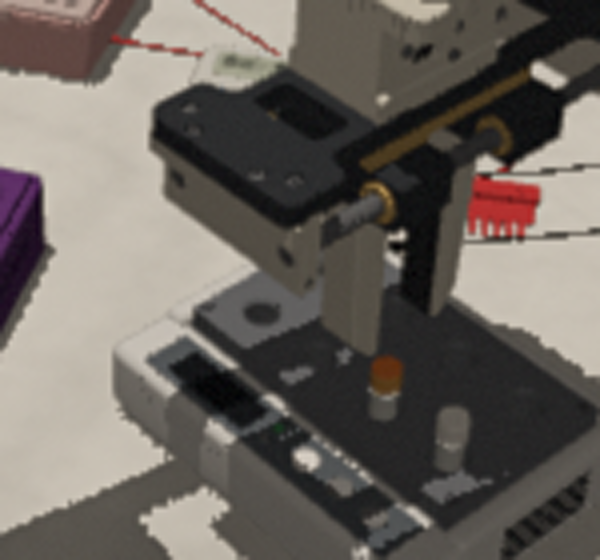

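Emit:
{"op": "carry_out", "data": {
  "increments": [
    {"x": 0.5, "y": 13, "z": -0.2, "ax": 0, "ay": 0, "az": 0, "fingers": 0.4},
    {"x": 0.4, "y": 13.5, "z": -0.2, "ax": 0, "ay": 0, "az": 0, "fingers": 0.4},
    {"x": 0.3, "y": 13.5, "z": 0, "ax": 0, "ay": 0, "az": 0, "fingers": 0.4},
    {"x": 0, "y": 0, "z": 0, "ax": 0, "ay": 0, "az": 0, "fingers": 0.4},
    {"x": 0, "y": 0, "z": 0, "ax": 0, "ay": 0, "az": 0, "fingers": 0.4},
    {"x": 0, "y": 0, "z": 0, "ax": 0, "ay": 0, "az": 0, "fingers": 0.8},
    {"x": 0, "y": 0, "z": 0, "ax": 0, "ay": 0, "az": 0, "fingers": 1},
    {"x": 0, "y": 0, "z": 0, "ax": 0, "ay": 0, "az": 0, "fingers": 1},
    {"x": 0, "y": 0, "z": 0, "ax": 0, "ay": 0, "az": 0, "fingers": 1},
    {"x": 0, "y": 0, "z": 0, "ax": 0, "ay": 0, "az": 0, "fingers": 1}
  ]
}}

```text
time_s: 21.5
position: [0.4775, -0.2686, 0.0503]
tool_rot: [[0.913, 0.0, 0.408], [-0.408, -0.0, 0.913], [0.0, -1.0, -0.0]]
ft_force: [-0.7, -0.0, 0.9]
opening: 0.0116
```

Emit:
{"op": "carry_out", "data": {
  "increments": [
    {"x": 0, "y": -8, "z": 0, "ax": 0, "ay": 0, "az": 0, "fingers": 1},
    {"x": 0, "y": -16, "z": 0, "ax": 0, "ay": 0, "az": 0, "fingers": 1},
    {"x": 0, "y": -16, "z": 0, "ax": 0, "ay": 0, "az": 0, "fingers": 1},
    {"x": 0, "y": -20, "z": 0, "ax": 0, "ay": 0, "az": 0, "fingers": 1},
    {"x": 0, "y": 0, "z": 0, "ax": 0, "ay": 0, "az": 0, "fingers": 1},
    {"x": 0, "y": 0, "z": 0, "ax": 0, "ay": 0, "az": 0, "fingers": 1}
  ]
}}

```text
time_s: 22.1
position: [0.478, -0.2688, 0.1106]
tool_rot: [[0.913, 0.001, 0.408], [-0.408, -0.001, 0.913], [0.002, -1.0, -0.0]]
ft_force: [-1.3, 0.2, -0.2]
opening: 0.0119
```

```bash
python3 go.py rack 3 0.109 10 1| sed 's/\.0\b//g'; python3 - <<'E'
from h import *
d=snapshot("scene");
cv2.imwrite("pics/s15.png",cv2.resize(d["pixels"][120:290,220:370],None,fx=3.5,fy=3.5,interpolation=cv2.INTER_CUBIC))
E
```

```text
[{"x":-8,"y":0,"z":19,"ax":0,"ay":-3.3,"az":0,"fingers":1},{"x":-8,"y":0,"z":20,"ax":0,"ay":-3.2,"az":0,"fingers":1},{"x":-6,"y":0,"z":20,"ax":0,"ay":-3.3,"az":0,"fingers":1},{"x":-5,"y":1,"z":20,"ax":0,"ay":-3.3,"az":0,"fingers":1},{"x":-4,"y":0,"z":21,"ax":0,"ay":-3.2,"az":0,"fingers":1},{"x":-3,"y":0,"z":21,"ax":0,"ay":-3.3,"az":0,"fingers":1},{"x":-1,"y":0,"z":21,"ax":0,"ay":-3.3,"az":0.1,"fingers":1},{"x":-1,"y":0,"z":21,"ax":0,"ay":-3.2,"az":0,"fingers":1},{"x":1,"y":0,"z":21,"ax":0,"ay":-3.3,"az":0,"fingers":1},{"x":2.1,"y":0.5,"z":20.8,"ax":0,"ay":-3.2,"az":0,"fingers":1}]
end [ 0.4788 -0.0586  0.109 ]
```

View pics/s15.png

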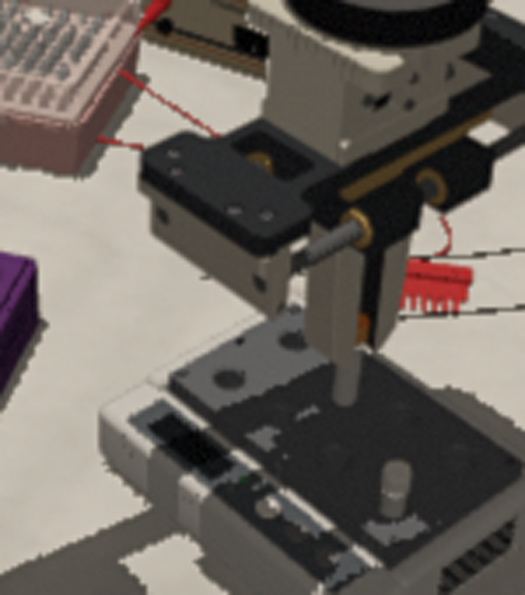

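Emit:
{"op": "carry_out", "data": {
  "increments": [
    {"x": -8, "y": 0, "z": 19, "ax": 0, "ay": -3.3, "az": 0, "fingers": 1},
    {"x": -8, "y": 0, "z": 20, "ax": 0, "ay": -3.2, "az": 0, "fingers": 1},
    {"x": -6, "y": 0, "z": 20, "ax": 0, "ay": -3.3, "az": 0, "fingers": 1},
    {"x": -5, "y": 0, "z": 20, "ax": 0, "ay": -3.3, "az": 0, "fingers": 1},
    {"x": -4, "y": 0, "z": 21, "ax": 0, "ay": -3.2, "az": 0, "fingers": 1},
    {"x": -3, "y": 0, "z": 21, "ax": 0, "ay": -3.3, "az": 0, "fingers": 1},
    {"x": -1, "y": 0, "z": 21, "ax": 0, "ay": -3.3, "az": 0, "fingers": 1},
    {"x": -1, "y": 0, "z": 21, "ax": 0, "ay": -3.2, "az": 0, "fingers": 1},
    {"x": 1, "y": 0, "z": 21, "ax": 0, "ay": -3.3, "az": 0, "fingers": 1},
    {"x": 2.1, "y": 0, "z": 20.6, "ax": 0, "ay": -3.2, "az": 0, "fingers": 1},
    {"x": 0, "y": 0, "z": 0, "ax": 0, "ay": 0, "az": 0, "fingers": 1},
    {"x": 0, "y": 0, "z": 0, "ax": 0, "ay": 0, "az": 0, "fingers": 1},
    {"x": 0, "y": 0, "z": 0, "ax": 0, "ay": 0, "az": 0, "fingers": 1}
  ]
}}

```text
time_s: 23.45
position: [0.478, -0.0592, 0.1096]
tool_rot: [[0.989, -0.001, -0.147], [0.147, -0.0, 0.989], [-0.001, -1.0, -0.0]]
ft_force: [-1.0, 0.2, -0.8]
opening: 0.0118
```

```bash
python3 go.py rack 3 0.065 1 1; python3 - <<'E'
from h import *
d=snapshot("scene");im=cv2.resize(d["pixels"][100:240,120:270],None,fx=4,fy=4,interpolation=cv2.INTER_CUBIC)
cv2.imwrite("pics/s16.png",im)
E
```

```text
[{"x":0.9,"y":44.6,"z":0.4,"ax":0.0,"ay":-0.1,"az":-0.1,"fingers":1.0}]
end [ 0.4788 -0.0587  0.065 ]
```

View pics/s16.png

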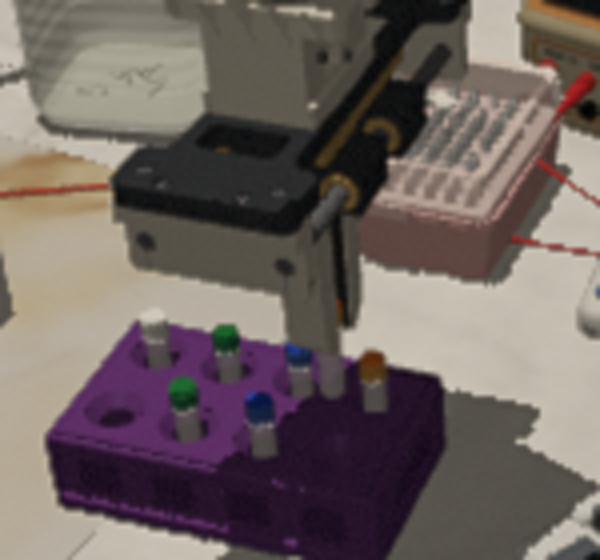

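Emit:
{"op": "carry_out", "data": {
  "increments": [
    {"x": 0.6, "y": 16, "z": 0, "ax": 0, "ay": 0, "az": 0, "fingers": 1},
    {"x": 0, "y": 14, "z": 0, "ax": 0, "ay": 0, "az": 0, "fingers": 1},
    {"x": 0, "y": 9, "z": 0, "ax": 0, "ay": 0, "az": 0, "fingers": 1},
    {"x": 0, "y": 4, "z": 0, "ax": 0, "ay": 0, "az": 0, "fingers": 1},
    {"x": 0, "y": 2, "z": 0, "ax": 0, "ay": 0, "az": 0, "fingers": 1},
    {"x": 0, "y": 2, "z": 0, "ax": 0, "ay": 0, "az": 0, "fingers": 1},
    {"x": 0, "y": 0, "z": 0, "ax": 0, "ay": 0, "az": 0, "fingers": 1}
  ]
}}

```text
time_s: 24.2
position: [0.4792, -0.0585, 0.0633]
tool_rot: [[0.989, 0.0, -0.149], [0.149, -0.0, 0.989], [0.0, -1.0, -0.0]]
ft_force: [0.7, 0.3, -1.0]
opening: 0.0121
```

Emit:
{"op": "carry_out", "data": {
  "increments": [
    {"x": 0, "y": 2, "z": 0, "ax": 0, "ay": 0, "az": 0, "fingers": 1},
    {"x": 0, "y": 2, "z": 0, "ax": 0, "ay": 0, "az": 0, "fingers": 1},
    {"x": 0, "y": 2, "z": 0, "ax": 0, "ay": 0, "az": 0, "fingers": 1},
    {"x": 0, "y": 2, "z": 0, "ax": 0, "ay": 0, "az": 0, "fingers": 1},
    {"x": 0, "y": 0, "z": 0, "ax": 0, "ay": 0, "az": 0, "fingers": 1}
  ]
}}

```text
time_s: 24.7
position: [0.4787, -0.0584, 0.0547]
tool_rot: [[0.989, -0.001, -0.149], [0.149, 0.0, 0.989], [-0.001, -1.0, 0.0]]
ft_force: [-0.3, -1.7, 0.2]
opening: 0.0117
```

Emit:
{"op": "carry_out", "data": {
  "increments": [
    {"x": 0, "y": 2, "z": 0, "ax": 0, "ay": 0, "az": 0, "fingers": 1},
    {"x": 0, "y": 1.3, "z": 0, "ax": 0, "ay": 0, "az": 0, "fingers": 1},
    {"x": 0, "y": 1, "z": 0, "ax": 0, "ay": 0, "az": 0, "fingers": 1},
    {"x": 0, "y": 0.5, "z": 0, "ax": 0, "ay": 0, "az": 0, "fingers": 1},
    {"x": 0, "y": 0, "z": 0, "ax": 0, "ay": 0, "az": 0, "fingers": 1}
  ]
}}

```text
time_s: 25.2
position: [0.4789, -0.0585, 0.0503]
tool_rot: [[0.989, -0.0, -0.149], [0.149, -0.0, 0.989], [-0.0, -1.0, -0.0]]
ft_force: [-0.4, 0.4, -0.7]
opening: 0.0119
```

Emit:
{"op": "carry_out", "data": {
  "increments": [
    {"x": 0, "y": 0, "z": 0, "ax": 0, "ay": 0, "az": 0, "fingers": 0.65},
    {"x": 0, "y": 0, "z": 0, "ax": 0, "ay": 0, "az": 0, "fingers": 0.45},
    {"x": 0, "y": 0, "z": 0, "ax": 0, "ay": 0, "az": 0, "fingers": 0.45},
    {"x": 0, "y": 0, "z": 0, "ax": 0, "ay": 0, "az": 0, "fingers": 0.45},
    {"x": 0, "y": -6, "z": 0, "ax": 0, "ay": 0, "az": 0, "fingers": 0.45},
    {"x": 0, "y": -16, "z": 0, "ax": 0, "ay": 0, "az": 0, "fingers": 0.45},
    {"x": 0, "y": -18, "z": 0, "ax": 0, "ay": 0, "az": 0, "fingers": 0.45},
    {"x": 0, "y": 0, "z": 0, "ax": 0, "ay": 0, "az": 0, "fingers": 0.45},
    {"x": 0, "y": 0, "z": 0, "ax": 0, "ay": 0, "az": 0, "fingers": 0.45}
  ]
}}

```text
time_s: 26.1
position: [0.4794, -0.0585, 0.0906]
tool_rot: [[0.989, 0.001, -0.149], [0.149, -0.0, 0.989], [0.001, -1.0, -0.0]]
ft_force: [-0.5, 0.4, -0.1]
opening: 0.0257
```

```bash
python3 go.py bath 3 0.09 12 0.4| sed 's/\.0\b//g'; python3 - <<'E'
from h import *
d=snapshot("scene");im=cv2.resize(d["pixels"][100:240,120:270],None,fx=4,fy=4,interpolation=cv2.INTER_CUBIC)
cv2.imwrite("pics/s17.png",im)
E
```

```text
[{"x":-4,"y":0,"z":-20,"ax":0,"ay":2.7,"az":0,"fingers":0.4},{"x":-4,"y":0,"z":-20,"ax":0,"ay":2.7,"az":0,"fingers":0.4},{"x":-2,"y":0,"z":-20,"ax":0,"ay":2.8,"az":0,"fingers":0.4},{"x":-2,"y":0,"z":-20,"ax":0,"ay":2.7,"az":0,"fingers":0.4},{"x":-1,"y":0,"z":-20,"ax":0,"ay":2.7,"az":0,"fingers":0.4},{"x":1,"y":0,"z":-20,"ax":0,"ay":2.7,"az":0,"fingers":0.4},{"x":1,"y":0,"z":-20,"ax":0,"ay":2.7,"az":0,"fingers":0.4},{"x":2,"y":0,"z":-21,"ax":0,"ay":2.7,"az":0,"fingers":0.4},{"x":4,"y":1,"z":-20,"ax":0,"ay":2.8,"az":0.1,"fingers":0.4},{"x":4,"y":0,"z":-19,"ax":0,"ay":2.7,"az":0,"fingers":0.4},{"x":5,"y":0,"z":-20,"ax":0,"ay":2.7,"az":0,"fingers":0.4},{"x":5.9,"y":-0.3,"z":-19.2,"ax":0,"ay":2.7,"az":0,"fingers":0.4}]
end [ 0.4624 -0.3006  0.09  ]
```

View pics/s17.png

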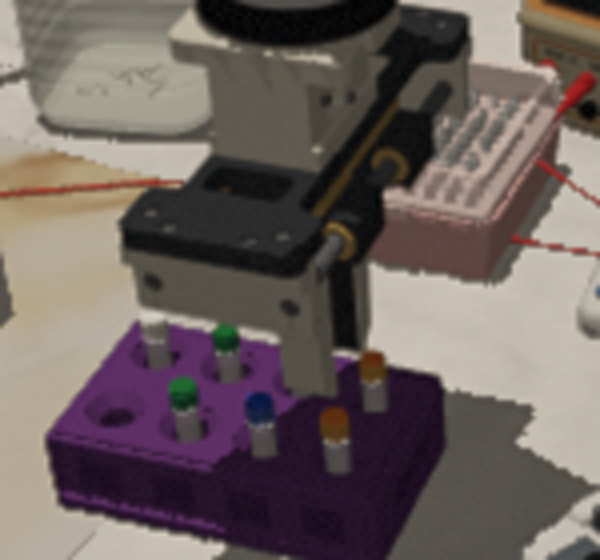

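Orange is seated upright beside its control. White is last.

Emit:
{"op": "carry_out", "data": {
  "increments": [
    {"x": -4, "y": 0, "z": -20, "ax": 0, "ay": 2.7, "az": 0, "fingers": 0.4},
    {"x": -4, "y": 0, "z": -20, "ax": 0, "ay": 2.7, "az": 0, "fingers": 0.4},
    {"x": -2, "y": 0, "z": -20, "ax": 0, "ay": 2.8, "az": 0, "fingers": 0.4},
    {"x": -2, "y": 0, "z": -20, "ax": 0, "ay": 2.7, "az": 0, "fingers": 0.4},
    {"x": -1, "y": 0, "z": -20, "ax": 0, "ay": 2.7, "az": 0, "fingers": 0.4},
    {"x": 1, "y": 0, "z": -20, "ax": 0, "ay": 2.7, "az": 0, "fingers": 0.4},
    {"x": 1, "y": 0, "z": -20, "ax": 0, "ay": 2.7, "az": 0, "fingers": 0.4},
    {"x": 2, "y": 0, "z": -21, "ax": 0, "ay": 2.7, "az": 0, "fingers": 0.4},
    {"x": 4, "y": 0, "z": -20, "ax": 0, "ay": 2.8, "az": 0, "fingers": 0.4},
    {"x": 4, "y": 0, "z": -19, "ax": 0, "ay": 2.7, "az": 0, "fingers": 0.4},
    {"x": 5, "y": 0, "z": -20, "ax": 0, "ay": 2.7, "az": 0, "fingers": 0.4},
    {"x": 5.9, "y": 0, "z": -19.2, "ax": 0, "ay": 2.7, "az": 0, "fingers": 0.4},
    {"x": 0, "y": 0, "z": 0, "ax": 0, "ay": 0, "az": 0, "fingers": 0.4},
    {"x": 0, "y": 0, "z": 0, "ax": 0, "ay": 0, "az": 0, "fingers": 0.4},
    {"x": 0, "y": 0, "z": 0, "ax": 0, "ay": 0, "az": 0, "fingers": 0.4}
  ]
}}

```text
time_s: 27.65
position: [0.4616, -0.2994, 0.0895]
tool_rot: [[0.914, -0.001, 0.406], [-0.406, 0.001, 0.914], [-0.001, -1.0, 0.001]]
ft_force: [0.4, 0.3, -0.4]
opening: 0.0279
```

```bash
python3 go.py bath 3 0.049 3 0.4;python3 - <<'E'
from h import *
d=snapshot("scene");im=cv2.resize(d["pixels"][150:290,220:370],None,fx=4,fy=4,interpolation=cv2.INTER_CUBIC)
cv2.imwrite("pics/s18.png",im)
E
```

```text
[{"x":0.4,"y":13.5,"z":-0.3,"ax":0.0,"ay":0.0,"az":0.0,"fingers":0.4},{"x":0.4,"y":13.5,"z":-0.2,"ax":0.0,"ay":0.1,"az":-0.1,"fingers":0.4},{"x":0.4,"y":13.5,"z":-0.3,"ax":0.0,"ay":0.0,"az":0.0,"fingers":0.4}]
end [ 0.4624 -0.3006  0.049 ]
```

View pics/s18.png

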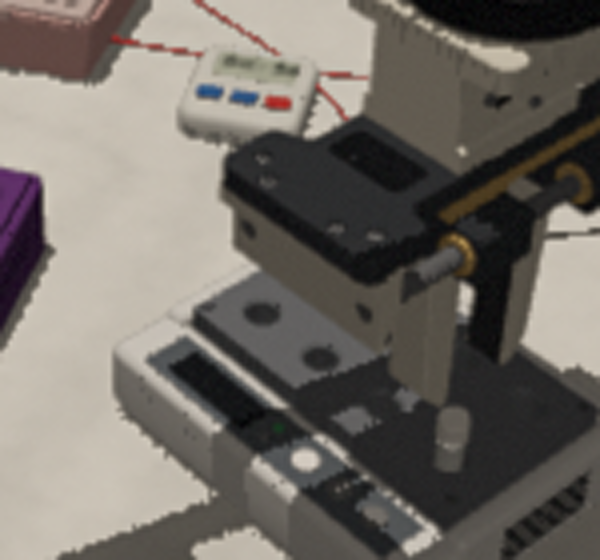

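Emit:
{"op": "carry_out", "data": {
  "increments": [
    {"x": 0.4, "y": 13.5, "z": -0.2, "ax": 0, "ay": 0, "az": 0, "fingers": 0.4},
    {"x": 0.4, "y": 13.5, "z": -0.2, "ax": 0, "ay": 0, "az": 0, "fingers": 0.4},
    {"x": 0.3, "y": 13.5, "z": 0, "ax": 0, "ay": 0, "az": 0, "fingers": 0.4},
    {"x": 0, "y": 0, "z": 0, "ax": 0, "ay": 0, "az": 0, "fingers": 0.4},
    {"x": 0, "y": 0, "z": 0, "ax": 0, "ay": 0, "az": 0, "fingers": 0.4},
    {"x": 0, "y": 0, "z": 0, "ax": 0, "ay": 0, "az": 0, "fingers": 0.8},
    {"x": 0, "y": 0, "z": 0, "ax": 0, "ay": 0, "az": 0, "fingers": 1},
    {"x": 0, "y": 0, "z": 0, "ax": 0, "ay": 0, "az": 0, "fingers": 1},
    {"x": 0, "y": 0, "z": 0, "ax": 0, "ay": 0, "az": 0, "fingers": 1},
    {"x": 0, "y": 0, "z": 0, "ax": 0, "ay": 0, "az": 0, "fingers": 1}
  ]
}}

```text
time_s: 28.7
position: [0.4627, -0.3013, 0.0499]
tool_rot: [[0.913, -0.0, 0.408], [-0.408, -0.0, 0.913], [-0.0, -1.0, -0.0]]
ft_force: [-1.2, 0.1, -0.1]
opening: 0.0118
```

Emit:
{"op": "carry_out", "data": {
  "increments": [
    {"x": 0, "y": -8, "z": 0, "ax": 0, "ay": 0, "az": 0, "fingers": 1},
    {"x": 0, "y": -16, "z": 0, "ax": 0, "ay": 0, "az": 0, "fingers": 1},
    {"x": 0, "y": -16, "z": 0, "ax": 0, "ay": 0, "az": 0, "fingers": 1},
    {"x": 0, "y": -20, "z": 0, "ax": 0, "ay": 0, "az": 0, "fingers": 1},
    {"x": 0, "y": 0, "z": 0, "ax": 0, "ay": 0, "az": 0, "fingers": 1},
    {"x": 0, "y": 0, "z": 0, "ax": 0, "ay": 0, "az": 0, "fingers": 1}
  ]
}}

```text
time_s: 29.3
position: [0.4635, -0.3019, 0.1112]
tool_rot: [[0.913, 0.002, 0.408], [-0.408, -0.002, 0.913], [0.003, -1.0, -0.001]]
ft_force: [0.6, 0.4, -0.3]
opening: 0.0119
```

```bash
python3 go.py rack 0 0.11 14 1| sed 's/\.0\b//g'; python3 - <<'E'
from h import *
d=snapshot("scene");
cv2.imwrite("pics/s19.png",cv2.resize(d["pixels"][120:290,240:390],None,fx=3.5,fy=3.5,interpolation=cv2.INTER_CUBIC))
E
```

```text
[{"x":-10,"y":0,"z":23,"ax":0,"ay":-2.3,"az":0,"fingers":1},{"x":-10,"y":0,"z":23,"ax":0,"ay":-2.4,"az":0,"fingers":1},{"x":-8,"y":0,"z":24,"ax":0,"ay":-2.3,"az":0,"fingers":1},{"x":-7,"y":0,"z":23,"ax":0,"ay":-2.3,"az":0,"fingers":1},{"x":-7,"y":0,"z":25,"ax":0,"ay":-2.4,"az":0,"fingers":1},{"x":-5,"y":0,"z":24,"ax":0,"ay":-2.3,"az":0.1,"fingers":1},{"x":-5,"y":0,"z":25,"ax":0,"ay":-2.3,"az":0,"fingers":1},{"x":-3,"y":0,"z":24,"ax":0,"ay":-2.4,"az":0,"fingers":1},{"x":-2,"y":0,"z":25,"ax":0.1,"ay":-2.3,"az":0,"fingers":1},{"x":-2,"y":1,"z":25,"ax":0,"ay":-2.3,"az":0,"fingers":1},{"x":0,"y":0,"z":25,"ax":0,"ay":-2.3,"az":0,"fingers":1},{"x":0,"y":0,"z":25,"ax":0,"ay":-2.4,"az":0,"fingers":1},{"x":2,"y":0,"z":25,"ax":0,"ay":-2.3,"az":0,"fingers":1},{"x":2.8,"y":-0.1,"z":25,"ax":0,"ay":-2.3,"az":0,"fingers":1}]
end [0.4627 0.0481 0.11  ]
```

View pics/s19.png

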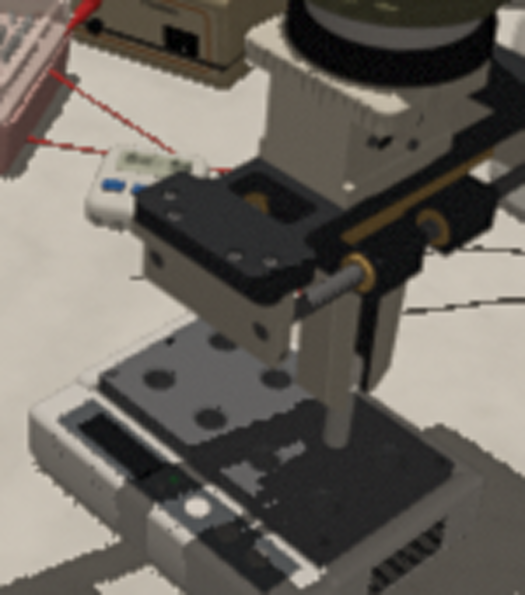

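Emit:
{"op": "carry_out", "data": {
  "increments": [
    {"x": -10, "y": 0, "z": 23, "ax": 0, "ay": -2.3, "az": 0, "fingers": 1},
    {"x": -10, "y": 0, "z": 23, "ax": 0, "ay": -2.4, "az": 0, "fingers": 1},
    {"x": -8, "y": 0, "z": 24, "ax": 0, "ay": -2.3, "az": 0, "fingers": 1},
    {"x": -7, "y": 0, "z": 23, "ax": 0, "ay": -2.3, "az": 0, "fingers": 1},
    {"x": -7, "y": 0, "z": 25, "ax": 0, "ay": -2.4, "az": 0, "fingers": 1},
    {"x": -5, "y": 0, "z": 24, "ax": 0, "ay": -2.3, "az": 0, "fingers": 1},
    {"x": -5, "y": 0, "z": 25, "ax": 0, "ay": -2.3, "az": 0, "fingers": 1},
    {"x": -3, "y": 0, "z": 24, "ax": 0, "ay": -2.4, "az": 0, "fingers": 1},
    {"x": -2, "y": 0, "z": 25, "ax": 0, "ay": -2.3, "az": 0, "fingers": 1},
    {"x": -2, "y": 0, "z": 25, "ax": 0, "ay": -2.3, "az": 0, "fingers": 1},
    {"x": 0, "y": 0, "z": 25, "ax": 0, "ay": -2.3, "az": 0, "fingers": 1},
    {"x": 0, "y": 0, "z": 25, "ax": 0, "ay": -2.4, "az": 0, "fingers": 1},
    {"x": 2, "y": 0, "z": 25, "ax": 0, "ay": -2.3, "az": 0, "fingers": 1},
    {"x": 2.8, "y": 0, "z": 25, "ax": 0, "ay": -2.3, "az": 0, "fingers": 1},
    {"x": 0, "y": 0, "z": 0, "ax": 0, "ay": 0, "az": 0, "fingers": 1},
    {"x": 0, "y": 0, "z": 0, "ax": 0, "ay": 0, "az": 0, "fingers": 1},
    {"x": 0, "y": 0, "z": 0, "ax": 0, "ay": 0, "az": 0, "fingers": 1}
  ]
}}

```text
time_s: 31.05
position: [0.4616, 0.0481, 0.1093]
tool_rot: [[0.989, -0.001, -0.148], [0.148, -0.0, 0.989], [-0.001, -1.0, -0.0]]
ft_force: [-0.8, -0.4, 0.7]
opening: 0.0118
```

```bash
python3 go.py rack 0 0.065 1 1; python3 - <<'E'
from h import *
d=snapshot("scene");im=cv2.resize(d["pixels"][100:240,120:270],None,fx=4,fy=4,interpolation=cv2.INTER_CUBIC)
cv2.imwrite("pics/s20.png",im)
E
```

```text
[{"x":1.2,"y":44.3,"z":-0.1,"ax":0.0,"ay":-0.1,"az":-0.1,"fingers":1.0}]
end [0.4627 0.0481 0.065 ]
```

View pics/s20.png

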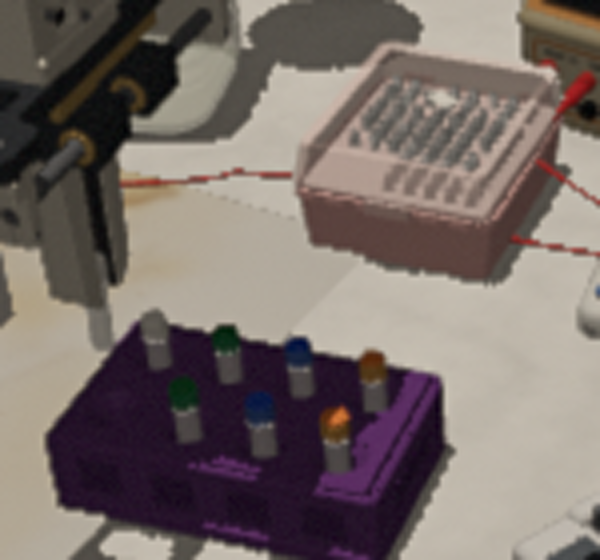

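Emit:
{"op": "carry_out", "data": {
  "increments": [
    {"x": 0.8, "y": 16, "z": 0, "ax": 0, "ay": 0, "az": 0, "fingers": 1},
    {"x": 0, "y": 14, "z": 0, "ax": 0, "ay": 0, "az": 0, "fingers": 1},
    {"x": 0, "y": 9, "z": 0, "ax": 0, "ay": 0, "az": 0, "fingers": 1},
    {"x": 0, "y": 4, "z": 0, "ax": 0, "ay": 0, "az": 0, "fingers": 1},
    {"x": 0, "y": 2, "z": 0, "ax": 0, "ay": 0, "az": 0, "fingers": 1},
    {"x": 0, "y": 1.5, "z": 0, "ax": 0, "ay": 0, "az": 0, "fingers": 1},
    {"x": 0, "y": 0, "z": 0, "ax": 0, "ay": 0, "az": 0, "fingers": 1}
  ]
}}

```text
time_s: 31.8
position: [0.463, 0.0488, 0.0636]
tool_rot: [[0.989, 0.0, -0.149], [0.149, -0.0, 0.989], [0.0, -1.0, -0.0]]
ft_force: [-0.4, -0.3, -0.2]
opening: 0.0117
```

Emit:
{"op": "carry_out", "data": {
  "increments": [
    {"x": 0, "y": 2, "z": 0, "ax": 0, "ay": 0, "az": 0, "fingers": 1},
    {"x": 0, "y": 2, "z": 0, "ax": 0, "ay": 0, "az": 0, "fingers": 1},
    {"x": 0, "y": 2, "z": 0, "ax": 0, "ay": 0, "az": 0, "fingers": 1},
    {"x": 0, "y": 2, "z": 0, "ax": 0, "ay": 0, "az": 0, "fingers": 1},
    {"x": 0, "y": 0, "z": 0, "ax": 0, "ay": 0, "az": 0, "fingers": 1}
  ]
}}

```text
time_s: 32.3
position: [0.4626, 0.0489, 0.055]
tool_rot: [[0.989, -0.0, -0.149], [0.149, 0.0, 0.989], [-0.0, -1.0, 0.0]]
ft_force: [0.5, 0.1, -1.0]
opening: 0.0119
```

Emit:
{"op": "carry_out", "data": {
  "increments": [
    {"x": 0, "y": 2, "z": 0, "ax": 0, "ay": 0, "az": 0, "fingers": 1},
    {"x": 0, "y": 1.5, "z": 0, "ax": 0, "ay": 0, "az": 0, "fingers": 1},
    {"x": 0, "y": 1, "z": 0, "ax": 0, "ay": 0, "az": 0, "fingers": 1},
    {"x": 0, "y": 0.5, "z": 0, "ax": 0, "ay": 0, "az": 0, "fingers": 1},
    {"x": 0, "y": 0, "z": 0, "ax": 0, "ay": 0, "az": 0, "fingers": 1}
  ]
}}

```text
time_s: 32.8
position: [0.4625, 0.0488, 0.0502]
tool_rot: [[0.989, -0.0, -0.149], [0.149, -0.0, 0.989], [-0.0, -1.0, 0.0]]
ft_force: [-0.7, -0.3, -0.2]
opening: 0.0116
```

Emit:
{"op": "carry_out", "data": {
  "increments": [
    {"x": 0, "y": 0, "z": 0, "ax": 0, "ay": 0, "az": 0, "fingers": 0.65},
    {"x": 0, "y": 0, "z": 0, "ax": 0, "ay": 0, "az": 0, "fingers": 0.45},
    {"x": 0, "y": 0, "z": 0, "ax": 0, "ay": 0, "az": 0, "fingers": 0.45},
    {"x": 0, "y": 0, "z": 0, "ax": 0, "ay": 0, "az": 0, "fingers": 0.45},
    {"x": 0, "y": -6, "z": 0, "ax": 0, "ay": 0, "az": 0, "fingers": 0.45},
    {"x": 0, "y": -16, "z": 0, "ax": 0, "ay": 0, "az": 0, "fingers": 0.45},
    {"x": 0, "y": -20, "z": 0, "ax": 0, "ay": 0, "az": 0, "fingers": 0.45},
    {"x": 0, "y": -30, "z": 0, "ax": 0, "ay": 0, "az": 0, "fingers": 0.45},
    {"x": 0, "y": -40, "z": 0, "ax": 0, "ay": 0, "az": 0, "fingers": 0.45},
    {"x": 0, "y": -40, "z": 10, "ax": 0, "ay": 0, "az": 0, "fingers": 0.45},
    {"x": 0, "y": 0, "z": 40, "ax": 0, "ay": 0, "az": 0, "fingers": 0.45},
    {"x": 0, "y": 0, "z": 40, "ax": 0, "ay": 0, "az": 0, "fingers": 0.45},
    {"x": 0, "y": 0, "z": 40, "ax": 0, "ay": 0, "az": 0, "fingers": 0.45},
    {"x": 0, "y": 0, "z": 40, "ax": 0, "ay": 0, "az": 0, "fingers": 0.45},
    {"x": 0, "y": 0, "z": 40, "ax": 0, "ay": 0, "az": 0, "fingers": 0.45},
    {"x": 0, "y": 0, "z": 0, "ax": 0, "ay": 0, "az": 0, "fingers": 0.45},
    {"x": 0, "y": 0, "z": 0, "ax": 0, "ay": 0, "az": 0, "fingers": 0.45}
  ]
}}

```text
time_s: 34.5
position: [0.4312, 0.2571, 0.2026]
tool_rot: [[0.989, 0.0, -0.151], [0.151, -0.0, 0.989], [0.0, -1.0, -0.0]]
ft_force: [-0.2, 0.1, -0.6]
opening: 0.0255
```

```bash
python3 - <<'E'
from h import *
d=snapshot("scene");im=cv2.resize(d["pixels"][150:300,120:380],None,fx=3,fy=3,interpolation=cv2.INTER_CUBIC)
cv2.imwrite("pics/s21.png",im)
d=snapshot("top");cv2.imwrite("pics/t21.png",cv2.resize(d["pixels"][110:290,130:380],None,fx=3,fy=3,interpolation=cv2.INTER_CUBIC))
for l in("timer","comb_red"):
    r=pinpoint(l,"top")[0]; print(l,np.round(r["point"],1))
E
```

```text
timer [250.9 144.6]
comb_red [307.6 158.4]
```

View pics/s21.png

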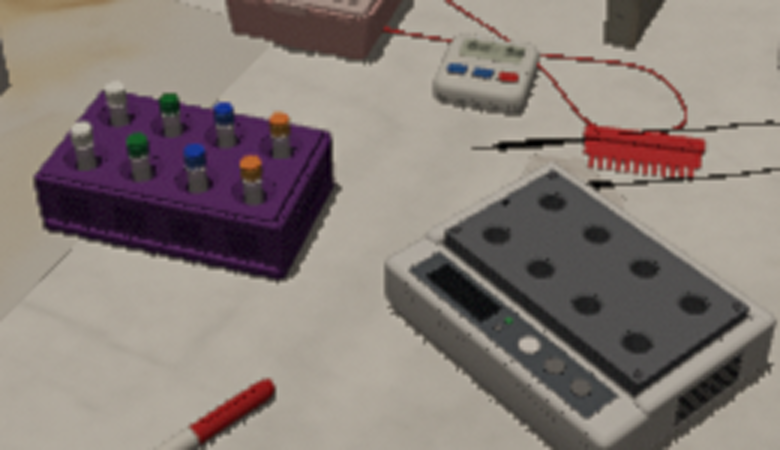

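View pics/t21.png

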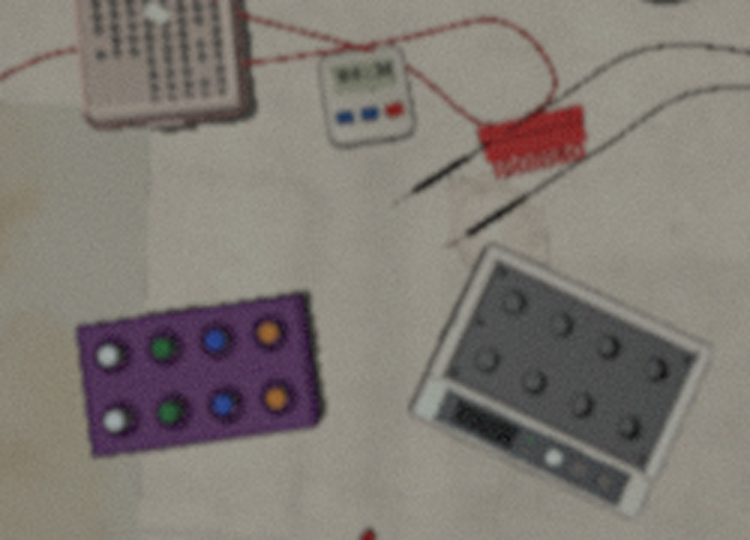

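```bash
python3 -c "
from workcell import *
print(job_done())"
```

```text
the job is handed in; nothing more can be done
None
```

All four digests now stand in the rack's empty row, each next to the control with the same cap colour. In the pictures the order from left to right is white, green, blue, orange. I handed the job in at about 35 s.

- **Placing:** Each tube was lowered to within about 1 mm of the height it was gripped at, released and cleared. I read no force above about 2 N, but I read it only at the end of each call. I did not measure seating depth separately. In the pictures the digests stand as tall and upright as the controls.
- **Last pictures, both cameras:** The dry bath is empty, the controls are still in their wells and no tube is tipped. The timer and red comb look untouched. The networks put them within 3 pixels of their first positions, which is within their own error.
- **What disagreed:** The two cameras differed by about 4 mm in x when I located the rack and dry bath. I settled on values between the two, partly from the rack's outline. All four grasps and fits then went in without correction.
- **What failed:** My first move call was refused because its rows left out the zero fields. The arm did not move.

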